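# Turn a carving blank over in a turn-over jig

### The job

With the hinged leaf of the turn-over jig still locked, press the dark inlaid blank, inlaid face up, fully home in the leaf's pocket and let go of it. Then pull the leaf's spring bolt out by its black handle knob, turn the handle a quarter turn either way and let it down into the rest groove, so that the bolt stays out by itself. Last, swing the leaf over by its wooden bail grip and ease it down gently on its stops, so that the blank lies inlaid face down, flat in the cork-lined nest; leave the bolt parked out and the other things on the bench where they are.

Things in the scene. Friction and masses are not known exactly. Their poses are not given: they have to be found in the camera images.
- jig: Turn-over jig, fixed: plywood board with a hinged wooden leaf on one side, a cork-lined nest on the other. Origin on the bench under the middle of the hinge; x along the hinge, away from the robot; y from the hinge to the nest side (the closed leaf lies on the -y side); z up. Board: x -116 to +60, y -102 to +102 mm, top at z 18 mm.
- hinge (a point): Middle of the hinge axis, 40.4 mm above the bench; the leaf turns about the jig's x axis through this point. Brass hinge brackets at jig x = -46 and +46 mm only (each 26 mm long, up to 48 mm above the bench); open between them.
- leaf (a joint): Angle of the leaf about the hinge (rad): 0 = closed, flat on the jig's -y side (start); grows as its free edge comes up and over; 3.14 = turned over, flat above the nest, on its stops. The leaf weighs 0.3 kg, turns easily and falls to either side if let go; lifting it takes about 2 N at the bail.
- pocket (a point): Where the blank's centre lies when fully home in the leaf's pocket; moves with the leaf; axes parallel to the jig's while closed, then 60 mm to the jig's -y side of the hinge, 40 mm above the bench. Floor (open window) 14 mm below. Blank's 75 mm along jig x (either way round), 50 mm along y: 54 mm wide between four flared stubs 10 mm high, with a 44 mm finger gap in mid-side.
- clip (a point): Middle of the pocket's sprung aluminium end clip, at its far end (jig +x); a fixed end wall stands at the robot's end. Both are 18 mm high over the pocket floor and flared: 81 mm apart at the top, 73 mm lower down. The 75 mm blank must be pushed down between them with 5 to 15 N until it meets the floor; the clip then grips it (about 5 N) and holds it while the leaf is swung over.
- nest (a point): Where the blank's centre lies when it rests in the nest: fixed, axes parallel to the jig's, 60 mm to the +y side of the hinge, 40 mm above the bench. Cork floor 14 mm below, sides 8 mm high, 82 x 57 mm inside. The turned leaf's pocket stands exactly over it.
- bail (a point): Middle of the bail grip on the leaf's free edge: dark wooden cylinder, diameter 14, 54 mm long, parallel to the hinge, 138 mm from it, on two steel rods; 35 mm free between grip and leaf. Leaf closed: 36 mm above the bench, outside the board; turned over: 44 mm above it on the other side. Moves on a circle about the hinge. Fixed to the leaf, but can turn between finger pads.
- bolt (a joint): How far the lock bolt is pulled out (m), along the jig's -x (towards the robot). 0 = home: its 8 mm rod is through the steel ear on the leaf's front edge, leaf locked; 0.022 = end stop. A spring pulls it home: 3.6 N at home, 7 N at the stop. From 0.0175 the handle is clear of the guide and can be turned; resting in a groove it reads 0.0135 and the bolt is clear of the leaf.
- bolt_handle (a joint): Angle of the bolt's handle (a 7 mm steel rod) about the bolt axis (rad). 0 = upright (start), in the deep slot of the guide, where it cannot turn. Rest grooves (4 mm deep, 9 mm wide) at +1.57 (handle level, pointing away from the hinge, jig -y) and -1.57 (level, pointing towards the hinge side, jig +y); end stops at +1.62 and -1.62. Turns easily when clear.
- knob (a point): Centre of the black swivel knob on the bolt's handle: 24 mm across, 19 mm thick, flat faces square to the bolt axis; turns freely about a line parallel to that axis. 46 mm from the bolt axis, which is parallel to the jig's x, 60 mm to the -y side of the hinge, 50 mm above the bench; it starts 96 mm up at jig x = -90 mm. Guide: 28 mm cylinder, ends at jig x = -104 mm. Ear: 60 mm high, x = -55 mm.
- blank_center (a point): Centre of the blank to be turned: dark brown walnut block 50 x 75 x 28 mm with a round brass-edged light inlay (34 mm) in its upper face, about 70 g. Its own x along the 50 mm, y along the 75 mm, z out of the inlaid face (up at the start). Lies loose on the bench.
- maple_center (a point): Centre of a larger plain light wooden block 45 x 110 x 38 mm, a bystander that lies near the blank (the two may have changed places).
- bench_vice: Blue bench vice, fixed, between the blank and the jig; an obstacle 135 mm tall. Origin on the bench under its middle; reaches about 95 mm from it towards the robot, 72 mm away from the robot and 65 mm to either side. Not used.
- burr_stand: Wooden block with small burrs, 50 x 130 x 66 mm, a bystander; origin under its centre.
- sleeve_0: Yellow sanding sleeve standing on end, 26 mm across, 30 mm high, a bystander; origin under its centre.
- chuck_key: Small steel T-shaped chuck key, 50 x 66 x 12 mm, lying flat, a bystander.
Mind the look-alikes: they are no part of the job. What is shaped like the part that bears blank_center but orange is not meant.

How it is judged:
By the outcome, as a careful person would: the job done as asked, in the order asked, and still so for the second after the job is handed in, with the robot touching nothing.
It also fails if it takes over 72 s, if anything falls off the work surface, if the arm or the gripper's body presses on something with over 40 N, if the wrist force passes 120 N, or if a joint passes its speed limit or range.

### The arm

A 6-joint arm with a two-finger parallel gripper is mounted at the origin on a cart in front of the work surface, level with it; the furniture and walls round the work are solid. World frame = base frame: x ahead of the robot, y to its left, z up, the work surface at z = 0. Lengths are in m, angles in degrees, forces in N, time in s.
With the tool pointing down it reaches from about 0.325 to 0.75 m from the base axis. Payload 7.6 kg.
Tool frame: the origin (TCP) lies at the very end of the fingers, on their centre line; the grasp point (between the pads) lies 19 mm behind it; z points along the fingers, x is the direction in which the jaws open and shut, and the axes are right-handed (so a half turn about z gives the same grasp; the last joint's range is limited). The gripper opens to 85 mm and grips with 20 to 120 N. Pads are 22 mm wide; open, the fingers measure 114 mm over their backs; the gripper's body (76 mm by 85 mm) begins 54 mm behind the grasp point. The pads swing forward as they close: fully open they stand 13 mm farther back than shut.
Start: joints at [-76.622, 2.991, 80.254, -0, 96.75, -4.028], TCP at [0.157, -0.501, 0.231] pointing down, gripper open.
Joint ranges: [-166.34, 166.34], [-52.06, 124.39], [6.96, 135.62], [-60.46, 240.46], [14.63, 156.25], [-167.68, 167.68]. Speed limits (degrees/s): [147.25, 147.25, 172.46, 180, 180, 180].

### API

Orientations are given as [roll, pitch, yaw] about the fixed x, y, z axes, in that order (R = Rz(yaw) Ry(pitch) Rx(roll)).
In Python, from station import sense, cams, ticket gives the robot as it stands.
- The arm moves only by the tool send_rows, never from a script. Its argument "plan" is a list that holds one entry, the list of rows, each a list of 5 numbers: the opening, from -1 (shut) to 1 (fully open), then the shift along the tool's x, y, z as a fraction of full scale, then the turn about the tool's z as a fraction of full scale. A call has 1 to 20 rows; each row is the pose to reach, as a shift and turn from the pose measured when the call began, along the tool's axes at that moment, turning the shorter way round; what a row does not reach only later rows make up. Full scale, the value 1, is 0.75 m for a shift and 180 degrees for a turn. A row lasts 1/12 s, in which the tool goes at most 41.7 mm and 7.16 degrees, less where a joint would pass 70% of its speed; a pose out of reach is approached as far as the arm can. A call with a number of a shift or a turn outside -1 to 1 is refused whole. A call with a gripper value outside its range is refused whole. The fingers move at their own pace and stop on an object; "force" is the grip in N (left out, the last holds). Time passes only in rows, so rows that repeat a pose let the fingers close. It gives the time, the measured TCP pose, the force and the opening at its end, in the units of the state.
- sense(): the state, without advancing time (a new reading comes with each control period).
- cams.camera(name): name is "side" or "top" or "wrist"; returns (picture, depth): 384x512x3 uint8, blue, green, red; 384x512 float32, m along the optical axis (not along the pixel's ray), 0 where there is no reading.
- cams.camera_params(name): a dict with "intrinsics" (3x3 intrinsics, pixels), "camera_from_world" (4x4, takes a point from world to camera coordinates). Camera axes: x right, y up, looking along -z (the intrinsics and any distortion apply to the point x, -y, -z); pixel columns grow to the right and rows downward; lengths in m; the calibration is good to about 2 mm. The wrist camera is an equidistant fisheye: a pixel r from the principal point sees the ray r / f radians off the axis. A picture is of the moment at which its call begins: read the wrist's pose just before it. camera_params takes no time and is no camera call; for the wrist camera it gives the pose at the moment of the call.
- ticket.hand_in(): hands the job in, once; it reports no verdict.
The state is a dict: "clock": time; "q": joint angles; "dq": joint speeds; "tau": joint torques, N m; "eef_pos": TCP position; "tcp_rot": TCP orientation; "contact_force": force on the tool from outside, world axes, zero at the start; "ft_torque": the same for the moment, N m; "opening": opening from 0.0 (shut) to 1.0 (fully open).
Only numpy, scipy, OpenCV 4.12 (cv2) and the standard library are available. Lean on these libraries where they do the work, as an engineer would, in place of code of your own. Each camera call takes 0.05 s, during which the arm holds its last target.

## Working session

There is one attempt and no reset: what is moved stays moved. The work goes in short steps, Python scripts to look and compute and a tool call to move; the robot and the scene stay as the last step left them, time stands still between calls to the robot, and variables do not carry over. Pictures are saved under pics/ and viewed, and the job is handed in when it is done.

Besides the shell and the picture viewer there is one more tool, called after "Emit:" by a JSON object that holds its "api" and its "payload". send_rows: Moves the arm, as the interface text tells. Its arguments: {"type":"object","properties":{"plan":{"type":"array","items":{"type":"array","items":{"type":"array","items":{"type":"number"}}}},"force":{"type":"number"}},"required":["plan"]}

```bash
ls; mkdir -p pics; python3 - <<'E'
from station import sense,cams
import cv2,numpy as np
print(sense())
for n in ["side","top","wrist"]:
    p,d=cams.camera(n); cv2.imwrite(f"pics/{n}0.png",p); np.save(f"pics/{n}0.npy",d)
    c=cams.camera_params(n); print(n,c)
E
```

```text
pics
{'clock': 0.0, 'q': array([-7.66220007e+01,  3.02674989e+00,  8.03124678e+01, -1.32398378e-03,
        9.67480058e+01, -4.02754972e+00]), 'dq': array([ 0.15000824,  0.03667438,  0.02175801, -0.01936721,  0.02383107,
        0.03142871]), 'tau': array([-2.09572490e-04, -3.81664968e+01, -3.60191488e+01, -6.81858683e-05,
        6.08471513e-03, -3.24784914e-06]), 'eef_pos': array([ 0.15699634, -0.50067191,  0.23048156]), 'tcp_rot': array([-1.79995186e+02,  8.71004413e-02, -7.25946019e+01]), 'contact_force': array([ 0.14975288, -0.66846145, -0.15271159]), 'ft_torque': array([ 0.05853284, -0.01693768,  0.03140933]), 'opening': 1.0025747474789855}
side {'intrinsics': array([[406.65871952,   0.        , 260.99280487],
       [  0.        , 406.65871952, 191.55781667],
       [  0.        ,   0.        ,   1.        ]]), 'camera_from_world': array([[-0.95553169, -0.29408402,  0.02176672,  0.54053833],
       [ 0.20614221, -0.61336185,  0.76242549, -0.20875317],
       [-0.21086628,  0.73300876,  0.64670981, -0.97455362],
       [ 0.        ,  0.        ,  0.        ,  1.        ]])}
top
[... 276 characters left out ...]
.02247956,  0.0368791 , -0.56533423],
       [-0.03657076, -0.01397638,  0.99923333, -1.08443768],
       [ 0.        ,  0.        ,  0.        ,  1.        ]])}
wrist {'intrinsics': array([[297.31863964,   0.        , 256.27578   ],
       [  0.        , 297.31863964, 198.42022059],
       [  0.        ,   0.        ,   1.        ]]), 'camera_from_world': array([[ 2.98939584e-01, -9.54271588e-01, -9.27791241e-04,
        -5.24825100e-01],
       [ 9.20797379e-01,  2.88708278e-01, -2.62258873e-01,
         3.35065063e-02],
       [ 2.50534052e-01,  7.75452507e-02,  9.64997110e-01,
        -3.78570359e-01],
       [ 0.00000000e+00,  0.00000000e+00,  0.00000000e+00,
         1.00000000e+00]])}
```

View pics/top0.png

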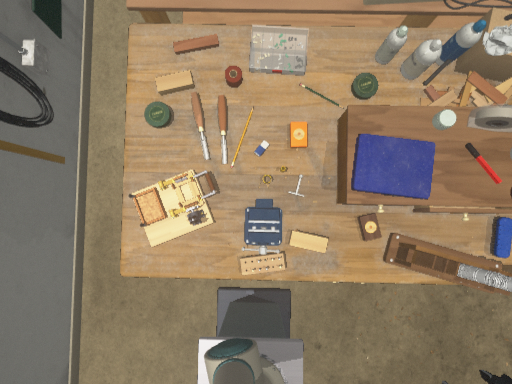

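View pics/side0.png

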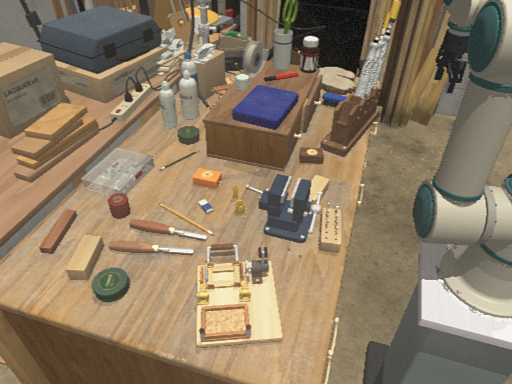

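View pics/wrist0.png

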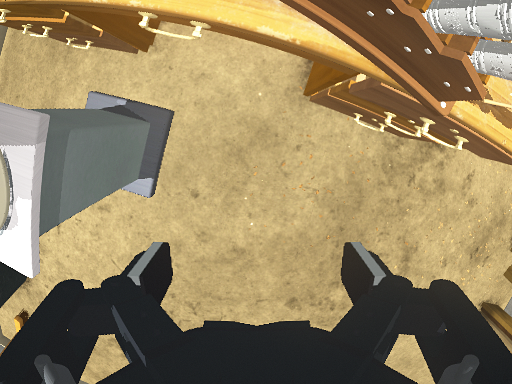

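Candidates for the blank in the top view: the dark inlaid block at (370,227), the orange look-alike at (299,134), and maple at (309,241). By description it's the dark one at (370,227). The jig is at about (178,207), nest to the left. I'll check both in a close crop.

```bash
cat > h.py <<'E'
import numpy as np,cv2
from station import sense,cams
def unproj(n,u,v,z):
    """top/side pixel -> world at depth z (m along axis)"""
    c=cams.camera_params(n);K=c["intrinsics"];T=np.linalg.inv(c["camera_from_world"])
    u=np.asarray(u,float);v=np.asarray(v,float)
    p=np.stack([(u-K[0,2])/K[0,0]*z,-(v-K[1,2])/K[1,1]*z,-z,np.ones_like(z)],-1)
    return (p@T.T)[...,:3]
def proj(n,P):
    c=cams.camera_params(n);K=c["intrinsics"];T=c["camera_from_world"]
    P=np.atleast_2d(P);q=P@T[:3,:3].T+T[:3,3]
    return np.stack([K[0,0]*q[:,0]/-q[:,2]+K[0,2],-K[1,1]*q[:,1]/-q[:,2]*1.0+K[1,2]],-1)
def cloud(n,d):
    v,u=np.mgrid[0:384,0:512]
    return unproj(n,u,v,d.astype(float))
E
python3 - <<'E'
from h import *
p=cv2.imread("pics/top0.png")
a=cv2.resize(p[160:260,120:230],None,fx=5,fy=5,interpolation=cv2.INTER_CUBIC)
b=cv2.resize(p[200:260,340:400],None,fx=4,fy=4,interpolation=cv2.INTER_CUBIC)
c=np.zeros((500,800,3),np.uint8);c[:,:550]=a;c[:240,560:800]=b;cv2.imwrite("pics/crop1.png",c)
s=cv2.imread("pics/side0.png")
cv2.imwrite("pics/crop2.png",cv2.resize(s[235:355,180:300],None,fx=5,fy=5,interpolation=cv2.INTER_CUBIC))
d=np.load("pics/top0.npy");C=cloud("top",d)
hsv=cv2.cvtColor(p,cv2.COLOR_BGR2HSV)
def rect(m,msk):
    P=C[msk]; r=cv2.minAreaRect((P[:,:2]*1000).astype(np.float32)); print(m,len(P),r,np.percentile(P[:,2],[5,50,95]))
Z=C[...,2]
m=np.zeros((384,512),bool);m[205:250,352:385]=1
print(Z[225:232,366:374].mean())
rect("blank",m&(Z>.018)&(Z<.04))
m[:]=0;m[225:258,285:335]=1
rect("maple",m&(Z>.025)&(Z<.05))
m[:]=0;m[160:255,120:222]=1
rect("board+",m&(Z>.012)&(Z<.025))
for v in range(160,260,6): print(v,[int(1000*x) for x in Z[v,124:222:5]])
E
```

```text
0.04600779103915268
blank 447 ((515.7430419921875, -343.8818054199219), (108.47294616699219, 51.194339752197266), 14.963624954223633) [0.02226265 0.02633573 0.0301508 ]
maple 572 ((451.7598876953125, -164.19393920898438), (109.72045135498047, 44.962669372558594), 78.74288940429688) [0.03332913 0.0367893  0.0400296 ]
board+ 2504 ((542.8524169921875, 248.3292694091797), (176.28724670410156, 205.28614807128906), 22.81694793701172) [0.01396192 0.01792145 0.02433823]
160 [-2, -1, -2, -1, 0, 0, 0, -3, 4, 2, -5, 0, 0, -1, -2, 0, -1, -3, 1, -1]
166 [-7, -2, 0, -3, -1, 3, 0, 3, 0, -2, -3, -2, 1, 0, 3, -3, 0, 0, -5, -1]
172 [-1, -2, -1, -2, -2, -3, 0, -1, 0, 0, 1, -2, 16, 25, -3, -2, 35, -4, -1, -2]
178 [-4, 0, 0, 2, 0, -1, -1, 0, -1, 17, 36, 31, 42, 24, 14, 2, 0, 40, -2, -2]
184 [-2, 3, -2, -1, -3, -3, 17, 45, 39, 15, 23, 26, 16, 23, 26, -2, -2, 42, -3, 0]
190 [0, 1, 1, 14, 13, 36, 33, 18, 16, 17, 19, 27, 16, 16, 23, 19, -1, 0, -1, 0]
196 [-3, 52, 34, 22, 27, 25, 27, 17, 16, 14, 14, 25, 14, 17, 24, 28, 26, -1, 1, 0]
202 [-1, 2, 33, 26, 24, 28, 27, 31, 16, 17, 20, 19, 26, 25, 34, 24, 18, -1, 0, -3]
208 [-3, 0, -1, 29, 28, 24, 20, 30, 18, 13, 13, 16, 43, 62, 58, 19, 17, 0, -2, 1]
214 [0, -1, -2, 34, 18, 26, 25, 24, 29, 18, 43, 13, 17, 61, 63, 23, 17, 15, -1, 0]
220 [-2, 1, 0, -2, 23, 28, 33, 21, 20, 17, 13, 16, 14, 22, 91, 58, 19, 18, -2, 0]
226 [-3, -2, 0, -2, 34, 17, 17, 16, 13, 19, 20, 17, 12, 19, 18, 11, 12, 0, 0, 0]
232 [0, 3, -3, -1, 1, 15, 16, 21, 19, 19, 12, 16, 16, 16, -3, 0, 1, -1, -3, 4]
238 [0, -3, 0, 0, 0, 18, 18, 20, 19, 19, 13, 0, -5, 0, 0, -4, -1, -2, 0, 0]
244 [-2, -3, 2, -3, -2, 0, 19, 10, 4, 3, 0, -3, -1, -1, 0, -1, -1, -1, 0, 0]
250 [0, 0, 1, -1, 1, 0, 0, -1, 2, -1, 2, -1, 0, 0, 0, 0, -1, 3, -1, 0]
256 [-1, -1, -2, 0, -3, -1, 1, 0, -3, 0, 0, 1, -1, -3, 4, -4, 0, -3, 0, 0]
```

View pics/crop1.png

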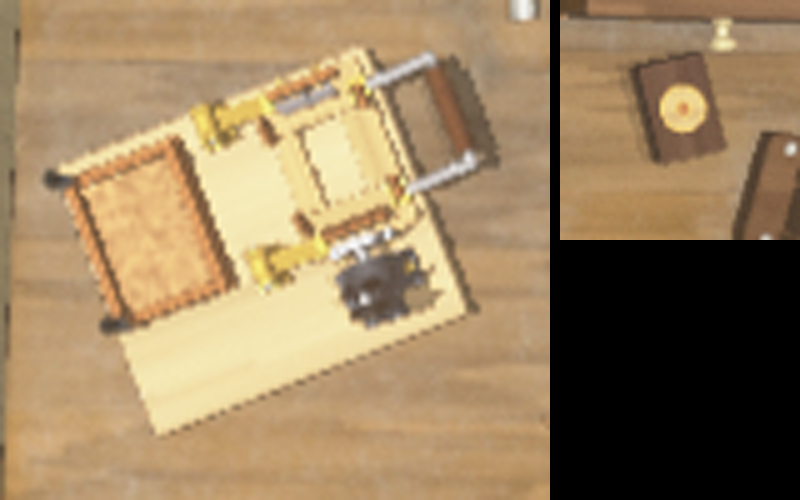

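View pics/crop2.png

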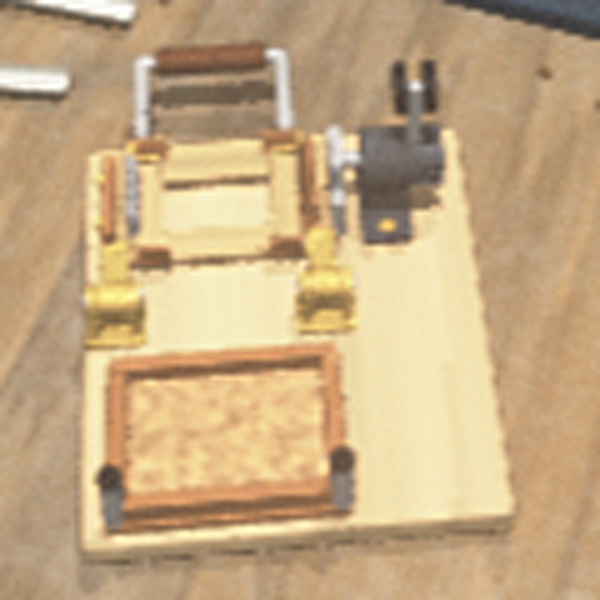

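```bash
cat > fit.py <<'E'
from h import *
p=cv2.imread("pics/top0.png");d=np.load("pics/top0.npy");C=cloud("top",d)
dm=cv2.medianBlur(d,3);Z=cloud("top",dm)[...,2]
def rectfit(mask,z,w0):
    # project silhouettes at a fixed height z; minAreaRect of contour (sub-pixel by intersecting ray with plane)
    cs,_=cv2.findContours(mask.astype(np.uint8),cv2.RETR_EXTERNAL,cv2.CHAIN_APPROX_NONE)
    c=max(cs,key=cv2.contourArea)[:,0].astype(float)
    c_=unproj("top",c[:,0],c[:,1],np.ones(len(c)));o=unproj("top",np.array([0.]),np.array([0.]),np.zeros(1))[0]
    P=o+(c_-o)*((z-o[2])/(c_[:,2]-o[2]))[:,None]
    return cv2.minAreaRect((P[:,:2]*1000).astype(np.float32)),P
m=np.zeros((384,512),bool);m[160:255,120:222]=1
print("board",rectfit(m&(Z>.009),.018,0)[0])
m[:]=0;m[207:246,354:386]=1
g=cv2.cvtColor(p,cv2.COLOR_BGR2HSV)
dark=m&(g[...,2]<130)
dark=cv2.morphologyEx(dark.astype(np.uint8),cv2.MORPH_CLOSE,np.ones((9,9)))
print("blank",rectfit(dark,.028,0)[0])
lit=m&(g[...,2]>160)&(Z>.015)
# inlay centroid
yy,xx=np.nonzero(lit[218:236,361:380]);u,v=xx.mean()+361,yy.mean()+218
o=unproj("top",np.array([0.]),np.array([0.]),np.zeros(1))[0];r=unproj("top",np.array([u]),np.array([v]),np.ones(1))[0]
print("inlay",u,v,o+(r-o)*(.028-o[2])/(r[2]-o[2]))
cv2.imwrite("pics/mask.png",cv2.resize(dark[200:260,340:400]*255,None,fx=8,fy=8,interpolation=0))
for n,(a,b,c,e) in dict(cab=(100,205,340,512),rack=(230,295,384,512),vice=(195,252,240,285),bur=(252,276,236,288),near=(200,250,340,400)).items():
    print(n,np.percentile(Z[a:b,c:e],[50,95,99,99.9]))
E
python3 fit.py
```

```text
board ((550.601806640625, 232.57315063476562), (177.84144592285156, 250.6200408935547), 23.105159759521484)
blank ((501.6172180175781, -343.933349609375), (77.49154663085938, 56.972991943359375), 14.752877235412598)
inlay 370.39495798319325 226.60504201680672 [ 0.50007068 -0.34913915  0.028     ]
cab [0.13856926 0.17632869 0.24625823 0.25482609]
rack [0.02395112 0.20833503 0.2551769  0.26715563]
vice [0.05091519 0.13180551 0.13231965 0.13296088]
bur [0.03197521 0.03520298 0.08584269 0.09729152]
near [-0.00066774  0.13806128  0.13931296  0.14014256]
```

View pics/mask.png

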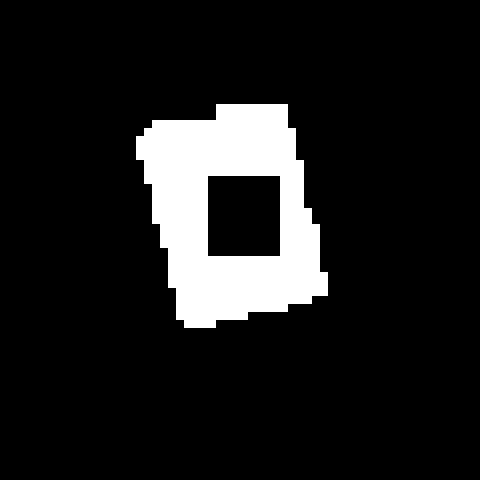

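```bash
python3 - <<'E'
from h import *
T=np.linalg.inv(cams.camera_params("wrist")["camera_from_world"]);s=sense()
print("wristcam pos rel tcp",T[:3,3]-s["eef_pos"], "axis",-T[:3,2],"up",T[:3,1])
d=np.load("pics/top0.npy");C=cloud("top",cv2.medianBlur(d,3))
for v in range(198,256,4): print(v,[int(1000*x) for x in C[v,344:420:4,2]])
print("cabinet front x:")
for u in range(348,420,8):
    k=[v for v in range(190,230) if C[v,u,2]>.07]
    print(u,max(k),C[max(k),u].round(3))
# rack points: world coordinates of >12mm points within 90mm of the blank
P=C.reshape(-1,3);q=P[(P[:,2]>.012)&(P[:,0]<.53)&(P[:,1]<-.37)&(P[:,1]>-.5)]
R=np.array([[np.cos(.262),np.sin(.262)],[-np.sin(.262),np.cos(.262)]])
L=(q[:,:2]-[.5,-.349])@R.T*1000
for lo in range(-60,60,15):
    k=(L[:,0]>lo)&(L[:,0]<lo+15)&(L[:,1]<-30)
    if k.any(): j=np.argsort(-L[k][:,1])[:3];print("blank-long",lo,"nearest cross",L[k][j,1].round(),"z",q[k][j,2].round(3), "max z within 60", q[k&(L[:,1]>-60)][:,2].max() if (k&(L[:,1]>-60)).any() else None)
E
```

```text
wristcam pos rel tcp [0.06386121 0.01959282 0.14296353] axis [-0.25053405 -0.07754525 -0.96499711] up [ 0.92079738  0.28870828 -0.26225887]
198 [105, 139, 137, 139, 138, 138, 138, 137, 138, 138, 138, 138, 138, 137, 137, 138, 139, 142, 155]
202 [98, 138, 139, 138, 138, 139, 137, 138, 138, 138, 138, 139, 138, 139, 137, 137, 139, 137, 137]
206 [-1, -1, -1, -1, 0, 0, -2, 0, 1, 71, 0, 0, -1, 0, 0, 15, -1, 0, 37]
210 [0, 0, -1, -2, -1, -1, 0, -1, -1, 75, 0, 0, -1, 0, 0, 0, -1, 9, 39]
214 [-1, -1, -1, -3, -1, 0, 8, 25, 0, -1, 0, -1, -1, 0, -2, -2, -2, -2, -1]
218 [0, -1, -2, 0, 26, 25, 25, 27, 24, -1, 0, 0, -2, -2, -2, -2, -1, 0, -1]
222 [0, -1, -1, -1, 22, 25, 26, 26, 25, 0, -1, -1, 0, -1, -1, -3, -1, -2, -1]
226 [-1, -1, 0, -1, 10, 25, 26, 25, 26, -2, -2, -1, 0, -3, 0, -1, -1, 0, -2]
230 [-1, -1, -1, 0, 3, 27, 27, 26, 25, -2, -1, 0, -1, -3, -2, -2, 0, 0, -1]
234 [-2, 0, -1, -2, -2, 25, 26, 26, 26, 27, -1, -1, 21, 25, 22, -1, -1, -1, -1]
238 [-2, -1, 0, 0, -2, 23, 27, 26, 25, 0, -1, 2, 26, 25, 25, 24, 24, 23, 0]
242 [0, -1, 0, -1, 0, 0, -1, -2, -1, -1, 0, 11, 26, 25, 29, 27, 24, 23, 24]
246 [0, -1, -1, -2, 0, -1, -2, -2, -1, -1, 0, 15, 24, 26, 39, 65, 97, 118, 140]
250 [-1, 0, -1, -2, -1, -3, 0, 0, 0, -1, 0, 23, 24, 26, 46, 70, 100, 98, 102]
254 [-1, 0, -1, -1, 0, -1, -2, -1, 0, -1, 4, 26, 25, 27, 53, 82, 100, 101, 99]
cabinet front x:
348 204 [ 0.564 -0.271  0.073]
356 204 [ 0.564 -0.289  0.089]
364 204 [ 0.563 -0.299  0.134]
372 204 [ 0.563 -0.319  0.137]
380 212 [ 0.543 -0.362  0.073]
388 204 [ 0.564 -0.362  0.136]
396 205 [ 0.564 -0.406  0.076]
404 205 [ 0.563 -0.407  0.131]
412 205 [ 0.563 -0.426  0.135]
blank-long -60 nearest cross [-45. -47. -47.] z [0.019 0.024 0.015] max z within 60 0.027147294939062983
blank-long -45 nearest cross [-55. -56. -57.] z [0.02  0.02  0.023] max z within 60 0.024510254557867928
```

```bash
python3 - <<'E'
from h import *
d=np.load("pics/top0.npy");C=cloud("top",cv2.medianBlur(d,3))
c=np.array([.5,-.349])-0.006*np.array([.966,.259]); cam=c-.067*np.array([.966,.259])
P=C.reshape(-1,3);P=P[P[:,2]>.06]
for n,o in (("tool",c),("cam",cam)):
    r=np.linalg.norm(P[:,:2]-o,axis=1)*1000;
    for z0 in (.06,.08,.1,.12):
        k=P[:,2]>z0;j=np.argmin(np.where(k,r,1e9));print(n,z0,r[j].round(),P[j].round(3))
    k=(P[:,2]>.06)&(P[:,0]<.53);j=np.argmin(np.where(k,r,1e9));print(" nonCab",r[j].round(),P[j].round(3))
s=cv2.imread("pics/side0.png");cv2.imwrite("pics/s2.png",cv2.resize(s[60:210,270:400],None,fx=4,fy=4))
E
```

```text
tool 0.06 50.0 [ 0.543 -0.358  0.068]
tool 0.08 70.0 [ 0.564 -0.351  0.137]
tool 0.1 70.0 [ 0.564 -0.351  0.137]
tool 0.12 70.0 [ 0.564 -0.351  0.137]
 nonCab 92.0 [ 0.452 -0.432  0.078]
cam 0.06 57.0 [ 0.406 -0.42   0.115]
cam 0.08 57.0 [ 0.406 -0.42   0.115]
cam 0.1 57.0 [ 0.406 -0.42   0.115]
cam 0.12 57.0 [ 0.405 -0.42   0.134]
 nonCab 57.0 [ 0.406 -0.42   0.115]
```

View pics/s2.png

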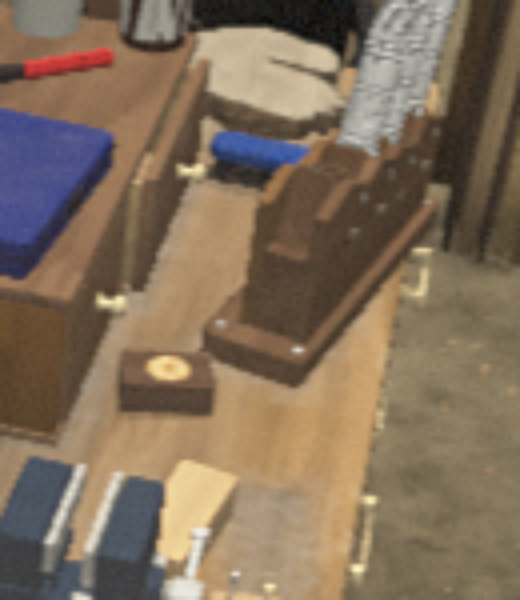

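```bash
cat >> h.py <<'E'
def to(x,y,z,yaw=None,q=True):
    """target world TCP -> tool fractions from the present pose"""
    s=sense();p=s["eef_pos"];r=s["tcp_rot"];a=np.radians(r[2])
    R=np.array([[np.cos(a),np.sin(a),0],[np.sin(a),-np.cos(a),0],[0,0,-1]]) # columns tool x,y,z
    f=R.T@(np.array([x,y,z])-p)/.75
    t=0 if yaw is None else -((yaw-r[2]+180)%360-180)/180
    return np.round(np.r_[f,t],4)
def J(jx,jy,jz,O=None):
    o=JIG if O is None else O;a=np.radians(o[2]);return np.array([o[0]+jx*np.cos(a)-jy*np.sin(a),o[1]+jx*np.sin(a)+jy*np.cos(a),jz])
def st():
    s=sense();print("t",round(s["clock"],2),"p",s["eef_pos"].round(4),"rot",s["tcp_rot"].round(2),"F",s["contact_force"].round(1),"op",round(s["opening"],3),"q",s["q"].round(0))
E
python3 -c "
from h import *
print(to(.494,-.3505,.34,105))"
```

```text
[-0.0567 -0.4887 -0.1458 -0.9866]
```

Emit:
{"api": "send_rows", "payload": {"plan": [[[1,0,0,-0.146,-0.2],[1,0,0,-0.146,-0.2],[1,0,0,-0.146,-0.3],[1,0,0,-0.146,-0.3],[1,-0.057,-0.489,-0.146,-0.5],[1,-0.057,-0.489,-0.146,-0.6],[1,-0.057,-0.489,-0.146,-0.7],[1,-0.057,-0.489,-0.146,-0.8],[1,-0.057,-0.489,-0.146,-0.85],[1,-0.057,-0.489,-0.146,-0.9],[1,-0.057,-0.489,-0.146,-0.987],[1,-0.057,-0.489,-0.146,-0.987],[1,-0.057,-0.489,-0.146,-0.987],[1,-0.057,-0.489,-0.146,-0.987],[1,-0.057,-0.489,-0.146,-0.987],[1,-0.057,-0.489,-0.146,-0.987],[1,-0.057,-0.489,-0.146,-0.987],[1,-0.057,-0.489,-0.146,-0.987],[1,-0.057,-0.489,-0.146,-0.987],[1,-0.057,-0.489,-0.146,-0.987]]], "force": 60}}

```text
clock: 1.82
eef_pos: [0.4942, -0.3503, 0.3397]
tcp_rot: [-179.9, -0.1, 71.0]
contact_force: [-0.0, 0.4, -0.1]
opening: 0.998
```

```bash
python3 -c "
from h import *
st();print(to(.494,-.3505,.25,105))"
```

```text
t 1.82 p [ 0.4942 -0.3503  0.3397] rot [-1.7992e+02 -8.0000e-02  7.1010e+01] F [-0.   0.4 -0.1] op 0.998 q [ -39.   17.   52.    0.  111. -110.]
[-0.0003 -0.0002  0.1197 -0.1889]
```

Emit:
{"api": "send_rows", "payload": {"plan": [[[1,0,0,0.12,-0.189],[1,0,0,0.12,-0.189],[1,0,0,0.12,-0.189],[1,0,0,0.12,-0.189],[1,0,0,0.12,-0.189],[1,0,0,0.12,-0.189]]]}}

```text
clock: 2.32
eef_pos: [0.494, -0.35, 0.2491]
tcp_rot: [-179.9, -0.2, 105.2]
contact_force: [0.5, -0.1, 0.7]
opening: 1.0
```

```bash
python3 -c "
from h import *
st()
p,d=cams.camera('wrist');cv2.imwrite('pics/w1.png',p);np.save('pics/w1.npy',d);np.save('pics/w1T.npy',cams.camera_params('wrist')['camera_from_world'])"
```

```text
t 2.32 p [ 0.494  -0.35    0.2491] rot [-1.7994e+02 -1.6000e-01  1.0522e+02] F [ 0.5 -0.1  0.7] op 1.0 q [ -39.   16.   64.    0.  100. -144.]
```

View pics/w1.png

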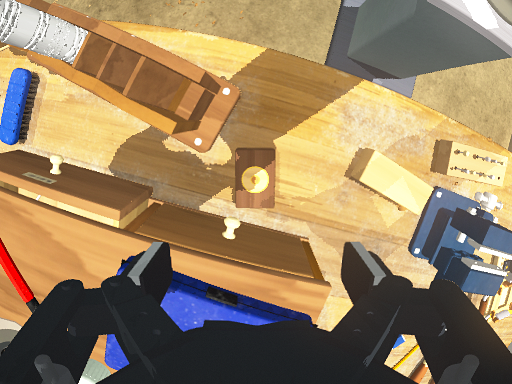

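The wrist view confirms the dark block with the round light inlay, centre about (256,179), sides parallel to the image axes. I'll measure it with the fisheye model.

```bash
cat >> h.py <<'E'
def wray(u,v,T):
    K=cams.camera_params("wrist")["intrinsics"];a=np.stack([(np.asarray(u,float)-K[0,2])/K[0,0],(np.asarray(v,float)-K[1,2])/K[1,1]],-1)
    r=np.linalg.norm(a,axis=-1,keepdims=True);s=np.where(r>1e-9,np.sin(r)/np.maximum(r,1e-9),1)
    dc=np.concatenate([a[...,:1]*s,-a[...,1:]*s,-np.cos(r)],-1)
    Ti=np.linalg.inv(T);return Ti[:3,3],dc@Ti[:3,:3].T
def wplane(u,v,T,z):
    o,d=wray(u,v,T);return o+d*((z-o[2])/d[...,2])[...,None]
def wcloud(T,dep):
    v,u=np.mgrid[0:384,0:512];o,d=wray(u,v,T);ax=-np.linalg.inv(T)[:3,2];return o+d*(dep/(d@ax))[...,None]
def wproj(P,T):
    K=cams.camera_params("wrist")["intrinsics"];q=np.atleast_2d(P)@T[:3,:3].T+T[:3,3]
    a=np.arctan2(np.hypot(q[:,0],q[:,1]),-q[:,2]);n=np.hypot(q[:,0],q[:,1]);return np.stack([K[0,2]+K[0,0]*a*q[:,0]/n,K[1,2]-K[1,1]*a*q[:,1]/n],-1)
E
python3 - <<'E'
from h import *
p=cv2.imread("pics/w1.png");T=np.load("pics/w1T.npy");d=np.load("pics/w1.npy")
C=wcloud(T,d);m=np.zeros((384,512),bool);m[135:220,222:290]=1
print(np.median(C[175:183,250:262,2]), np.median(C[160:200,290:310,2]))
mk=m&(C[...,2]>.015)
k=cv2.morphologyEx(mk.astype(np.uint8),cv2.MORPH_OPEN,np.ones((3,3)));_,l,s,_=cv2.connectedComponentsWithStats(k);k=l==l[178,256]
P=C[k];P=P[P[:,2]>.02];print(len(P),cv2.minAreaRect((P[:,:2]*1000).astype(np.float32)))
cs,_=cv2.findContours(k.astype(np.uint8),cv2.RETR_EXTERNAL,cv2.CHAIN_APPROX_NONE);c=cs[0][:,0].astype(float)
Q=wplane(c[:,0],c[:,1],T,.028);print(cv2.minAreaRect((Q[:,:2]*1000).astype(np.float32)))
print("inlay",wplane(np.array([256.]),np.array([179.5]),T,.028))
E
```

```text
0.029262074722611553 0.0005751274891314107
2362 ((484.4615173339844, -354.02227783203125), (109.9323959350586, 50.02183151245117), 14.062675476074219)
((500.85247802734375, -349.946044921875), (75.44210815429688, 50.07539749145508), 14.792743682861328)
inlay [[ 0.5022451  -0.34810584  0.028     ]]
```

```bash
python3 -c "
from h import *
print(to(.496,-.3512,.05,104.8),to(.496,-.3512,.004,104.8))"
```

```text
[-0.0021  0.0021  0.2659  0.0006] [-0.0021  0.0021  0.3272  0.0006]
```

Emit:
{"api": "send_rows", "payload": {"plan": [[[1,-0.002,0.002,0.1,0],[1,-0.002,0.002,0.15,0],[1,-0.002,0.002,0.2,0],[1,-0.002,0.002,0.25,0],[1,-0.002,0.002,0.28,0],[1,-0.002,0.002,0.3,0],[1,-0.002,0.002,0.315,0],[1,-0.002,0.002,0.322,0],[1,-0.002,0.002,0.327,0],[1,-0.002,0.002,0.327,0]]]}}

```text
clock: 3.2
eef_pos: [0.4963, -0.3513, 0.0053]
tcp_rot: [180.0, -0.0, 104.9]
contact_force: [-0.2, 0.1, 0.2]
opening: 0.996
```

Emit:
{"api": "send_rows", "payload": {"plan": [[[-1,0,0,0,0],[-1,0,0,0,0],[-1,0,0,0,0],[-1,0,0,0,0],[-1,0,0,0,0],[-1,0,0,0,0],[-1,0,0,0,0],[-1,0,0,0,0]]], "force": 60}}

```text
clock: 3.87
eef_pos: [0.4971, -0.3519, 0.007]
tcp_rot: [179.9, 0.1, 104.9]
contact_force: [-0.9, -0.9, 6.4]
opening: 0.573
```

```bash
python3 -c "
from h import *
st()
p,d=cams.camera('wrist');cv2.imwrite('pics/w2.png',p)"
```

```text
t 3.87 p [ 0.4971 -0.3519  0.007 ] rot [1.7987e+02 1.0000e-01 1.0485e+02] F [-0.9 -0.9  6.4] op 0.573 q [ -39.   26.   79.    0.   74. -144.]
```

View pics/w2.png

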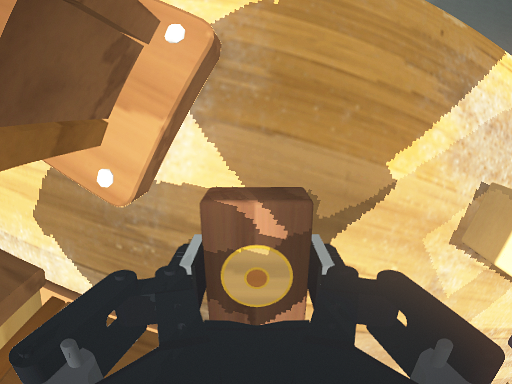

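```bash
python3 -c "
from h import *
print(to(.497,-.352,.26),to(.575,.20,.26,112.8))"
```

```text
[-1.000e-04 -2.000e-04 -3.373e-01  0.000e+00] [ 0.6847  0.289  -0.3373 -0.0442]
```

Emit:
{"api": "send_rows", "payload": {"plan": [[[-1,0,0,-0.03,0],[-1,0,0,-0.08,0],[-1,0,0,-0.337,0],[-1,0,0,-0.337,0],[-1,0,0,-0.337,0],[-1,0,0,-0.337,0],[-1,0.68,0.29,-0.337,-0.044],[-1,0.68,0.29,-0.337,-0.044],[-1,0.68,0.29,-0.337,-0.044],[-1,0.68,0.29,-0.337,-0.044],[-1,0.68,0.29,-0.337,-0.044],[-1,0.68,0.29,-0.337,-0.044],[-1,0.68,0.29,-0.337,-0.044],[-1,0.68,0.29,-0.337,-0.044],[-1,0.68,0.29,-0.337,-0.044],[-1,0.68,0.29,-0.337,-0.044],[-1,0.68,0.29,-0.337,-0.044],[-1,0.68,0.29,-0.337,-0.044],[-1,0.68,0.29,-0.337,-0.044],[-1,0.68,0.29,-0.337,-0.044]]]}}

```text
clock: 5.58
eef_pos: [0.5754, 0.2023, 0.2591]
tcp_rot: [179.9, 0.0, 113.0]
contact_force: [-0.7, 0.4, -0.3]
opening: 0.573
```

Emit:
{"api": "send_rows", "payload": {"plan": [[[-1,0,0,0,0],[-1,0,0,0,0],[-1,0,0,0,0]]]}}

```text
clock: 5.83
eef_pos: [0.5754, 0.2011, 0.2589]
tcp_rot: [179.9, 0.0, 113.0]
contact_force: [-1.4, -0.4, -0.8]
opening: 0.575
```

```bash
python3 -c "
from h import *
st()
T=cams.camera_params('wrist')['camera_from_world'];p,d=cams.camera('wrist');cv2.imwrite('pics/w3.png',p);np.save('pics/w3.npy',d);np.save('pics/w3T.npy',T)
T2=cams.camera_params('wrist')['camera_from_world'];print(abs(T-T2).max())"
```

```text
t 5.83 p [0.5754 0.2011 0.2589] rot [1.7992e+02 5.0000e-02 1.1298e+02] F [-1.4 -0.4 -0.8] op 0.575 q [ 16.  17.  62.  -0. 101. -97.]
0.0008022743583493974
```

View pics/w3.png

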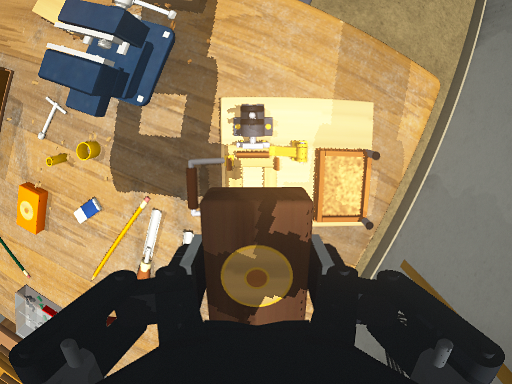

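```bash
python3 - <<'E'
from h import *
p=cv2.imread("pics/w3.png")
cv2.imwrite("pics/w3c.png",cv2.resize(p[90:240,180:390],None,fx=3.8,fy=3.8,interpolation=cv2.INTER_CUBIC))
T=np.load("pics/w3T.npy");d=np.load("pics/w3.npy");C=wcloud(T,d)
print(wplane(np.array([222,373.]),np.array([98,103.]),T,.018))
for v in range(96,228,6): print(v,[int(1000*x) for x in C[v,216:384:8,2]])
E
```

```text
[[0.50606586 0.12359417 0.018     ]
 [0.42851575 0.30769962 0.018     ]]
96 [0, 0, 15, 16, 16, 16, 17, 16, 16, 0, 0, 0, 0, 0, 0, 0, 1, 0, 0, 1, 0]
102 [1, 18, 19, 18, 18, 17, 18, 18, 18, 17, 18, 19, 18, 18, 17, 19, 18, 18, 18, 19, 0]
108 [-1, 17, 17, 99, 107, 106, 54, 18, 18, 17, 20, 18, 18, 17, 19, 18, 18, 19, 17, 17, 0]
114 [0, 18, 17, 18, 63, 44, 55, 19, 17, 18, 18, 18, 18, 18, 17, 18, 19, 18, 18, 19, 1]
120 [0, 17, 18, 98, 108, 105, 56, 24, 18, 17, 18, 18, 18, 18, 19, 18, 18, 16, 19, 19, 1]
126 [0, 18, 18, 24, 63, 63, 54, 17, 19, 18, 19, 16, 16, 18, 18, 18, 18, 19, 18, 17, 0]
132 [0, 19, 18, 24, 62, 64, 55, 17, 19, 17, 18, 19, 20, 18, 18, 17, 18, 17, 17, 19, 0]
138 [0, 18, 18, 18, 18, 17, 17, 18, 17, 17, 19, 19, 17, 18, 17, 19, 19, 18, 17, 19, 0]
144 [0, 18, 18, 44, 59, 60, 44, 18, 19, 18, 41, 47, 18, 17, 19, 18, 18, 17, 19, 18, 0]
150 [0, 18, 27, 27, 25, 26, 25, 28, 30, 36, 40, 48, 18, 32, 32, 26, 23, 23, 23, 32, 0]
156 [-1, 28, 29, 40, 41, 41, 40, 26, 17, 18, 41, 46, 17, 34, 26, 26, 33, 34, 32, 35, 54]
162 [30, 29, 30, 25, 26, 26, 26, 26, 16, 17, 16, 18, 19, 34, 25, 26, 25, 27,
[... 261 characters left out ...]
 26, 33, 0]
186 [0, 17, 26, 25, 18, 17, 25, 25, 17, 18, 18, 17, 17, 33, 25, 26, 26, 26, 25, 32, 1]
192 [265, 265, 265, 265, 265, 265, 266, 265, 265, 265, 265, 264, 16, 34, 25, 25, 26, 24, 25, 35, -1]
198 [276, 276, 275, 276, 275, 275, 276, 277, 275, 276, 276, 276, 18, 34, 25, 25, 28, 25, 26, 33, 0]
204 [279, 280, 279, 279, 280, 279, 279, 280, 281, 280, 280, 280, 278, 33, 25, 26, 26, 26, 25, 1, 0]
210 [278, 279, 280, 280, 279, 280, 280, 280, 280, 280, 279, 279, 279, 35, 27, 26, 27, 25, 26, -1, 0]
216 [280, 281, 279, 279, 280, 281, 280, 279, 280, 279, 279, 279, 279, 33, 27, 32, 30, 31, 31, 1, 0]
222 [279, 280, 279, 280, 279, 279, 280, 279, 280, 279, 279, 279, 18, 35, 19, 18, 17, 18, 17, 52, 1]
```

View pics/w3c.png

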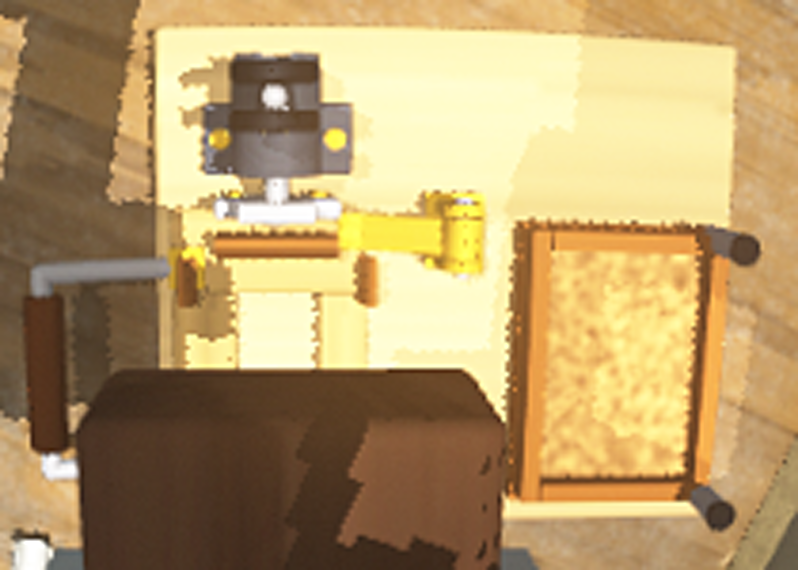

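```bash
python3 - <<'E'
from h import *
T=np.load("pics/w3T.npy");d=np.load("pics/w3.npy");C=wcloud(T,d);Z=C[...,2]
F=[];Lf=[];R=[]
for u in range(228,370,2):
    v=next(v for v in range(85,115) if Z[v,u]>.009 and Z[v+1,u]>.009);F.append((u,v-.5))
for v in list(range(104,140,2)):
    u=next(u for u in range(205,240) if Z[v,u]>.009 and Z[v,u+1]>.009);Lf.append((u-.5,v))
    u=next(u for u in range(385,350,-1) if Z[v,u]>.009 and Z[v,u-1]>.009);R.append((u+.5,v))
F,Lf,R=[wplane(*np.array(a,float).T,T,.018)[:,:2]*1000 for a in (F,Lf,R)]
from scipy.optimize import least_squares
def res(x):
    a=np.radians(x[2]);ex=np.array([np.cos(a),np.sin(a)]);ey=np.array([-ex[1],ex[0]])
    return np.r_[(F-x[:2])@ex+116,(Lf-x[:2])@ey+102,(R-x[:2])@ey-102]
s=least_squares(res,[568,259,22.8],loss="soft_l1");r=res(s.x);n=len(F);print(s.x.round(2),"rms",np.std(r[:n]),r[n:n+len(Lf)].mean(),r[n+len(Lf):].mean())
O=s.x/[1000,1000,1]
# check: structures in jig frame
a=np.radians(O[2]);M=np.array([[np.cos(a),np.sin(a)],[-np.sin(a),np.cos(a)]])
j=((C[...,:2]-O[:2])@M.T)*1000
def show(n,k): print(n,k.sum(),"x",np.percentile(j[...,0][k],[2,50,98]).round(1),"y",np.percentile(j[...,1][k],[2,50,98]).round(1),"z",np.percentile(Z[k],[2,50,98]).round(4))
w=np.zeros(Z.shape,bool);w[90:225,180:390]=1
show("knob",w&(Z>.08)&(Z<.12))
show("guide",w&(Z>.053)&(Z<.07)&(j[...,0]<-60))
show("ear",w&(Z>.05)&(Z<.07)&(j[...,0]>-62)&(abs(j[...,1]+60)<35))
show("bail",w&(Z>.02)&(Z<.05)&(j[...,1]<-125)&(j[...,0]<0))
show("cork",w&(Z>.022)&(Z<.0295)&(j[...,1]>20)&(j[...,1]<100))
show("nestwall",w&(Z>.031)&(Z<.038)&(j[...,1]>20)&(j[...,1]<100)&(j[...,0]>-50))
show("endwall",w&(Z>.038)&(Z<.0425)&(j[...,1]<-30)&(j[...,1]>-90)&(j[...,0]>-52)&(j[...,0]<-25))
show("bracket",w&(Z>.044)&(Z<.05)&(abs(j[...,1])<20))
E
```

```text
[572.1  258.62  22.84] rms 0.3657201313953536 0.7139479741606765 -0.73191060433168
knob 327 x [-98.5 -89.6 -80.5] y [-71.3 -59.3 -48.2] z [0.0972 0.1059 0.109 ]
guide 471 x [-103.7  -76.3  -62.6] y [-72.6 -58.7 -46.1] z [0.054  0.0616 0.0649]
ear 123 x [-60.9 -55.7 -51.5] y [-71.  -59.8 -48.4] z [0.0507 0.0597 0.0618]
bail 325 x [-36.5 -18.9  -1. ] y [-143.4 -135.2 -126.5] z [0.0358 0.0411 0.0444]
cork 2682 x [-49.   -2.9  39.9] y [23.2 58.4 88.9] z [0.0233 0.0262 0.0281]
nestwall 1197 x [-48.2  -2.7  46.2] y [25.2 55.7 95. ] z [0.0316 0.0341 0.036 ]
endwall 70 x [-45.6 -40.5 -38.9] y [-78.5 -59.5 -40.6] z [0.038  0.041  0.0424]
bracket 164 x [-56.4 -45.4 -35.6] y [-5.5 -0.   5.6] z [0.0443 0.0466 0.0484]
```

```bash
sed -i '/^JIG=/d' h.py; echo 'JIG=(.5721,.2586,22.84)' >> h.py; python3 - <<'E'
from h import *
T=np.load("pics/w3T.npy");d=np.load("pics/w3.npy");C=wcloud(T,d);Z=C[...,2]
k=(Z>.274)&(Z<.286);k[:180]=0
print(np.median(Z[200:235,215:300]))
j=J(-4.2,-60,0);print(j,to(*j[:2],.08,112.84))
top=wplane(np.array([205.,308,256]),np.array([199.,199,199]),T,.28)
M=np.radians(22.84);print(((top[:,:2]-JIG[:2])@np.array([[np.cos(M),-np.sin(M)],[np.sin(M),np.cos(M)]]))*1000)
print(((np.array([.5754,.2011])-JIG[:2])@np.array([[np.cos(M),-np.sin(M)],[np.sin(M),np.cos(M)]]))*1000)
E
```

```text
0.28013149411935157
[ 19.99095639 -56.66721151   0.        ] [-7.99178e+01 -5.70520e+00  2.38800e-01  5.00000e-04]
[[-51.53195308 -76.66677723]
 [-51.64478927 -32.49099448]
 [-51.59041514 -54.79006166]]
[-19.27789186 -54.27248737]
```

```bash
python3 - <<'E'
s=open("h.py").read().replace("o[0]+jx*np.cos(a)-jy*np.sin(a),o[1]+jx*np.sin(a)+jy*np.cos(a),jz","o[0]+(jx*np.cos(a)-jy*np.sin(a))/1000,o[1]+(jx*np.sin(a)+jy*np.cos(a))/1000,jz");open("h.py","w").write(s)
E
python3 -c "
from h import *
print(to(*J(-4.5,-60,.08),112.84))"
```

```text
[-0.0071  0.0198  0.2388  0.0005]
```

Emit:
{"api": "send_rows", "payload": {"plan": [[[-1,-0.007,0.02,0.05,0],[-1,-0.007,0.02,0.1,0],[-1,-0.007,0.02,0.15,0],[-1,-0.007,0.02,0.19,0],[-1,-0.007,0.02,0.22,0],[-1,-0.007,0.02,0.235,0],[-1,-0.007,0.02,0.239,0],[-1,-0.007,0.02,0.239,0]]]}}

```text
clock: 6.55
eef_pos: [0.592, 0.2007, 0.0803]
tcp_rot: [179.9, 0.1, 112.9]
contact_force: [-0.1, -1.1, -0.3]
opening: 0.573
```

```bash
python3 - <<'E'
from h import *
st()
T=cams.camera_params('wrist')['camera_from_world'];p,d=cams.camera('wrist');cv2.imwrite('pics/w4.png',p);np.save('pics/w4.npy',d);np.save('pics/w4T.npy',T)
p,d=cams.camera('side');cv2.imwrite('pics/s4.png',cv2.resize(p[220:350,170:300],None,fx=4.5,fy=4.5,interpolation=cv2.INTER_CUBIC))
E
```

```text
t 6.55 p [0.592  0.2007 0.0803] rot [1.7990e+02 5.0000e-02 1.1286e+02] F [-0.1 -1.1 -0.3] op 0.573 q [ 15.  24.  73.  -0.  83. -97.]
```

View pics/w4.png

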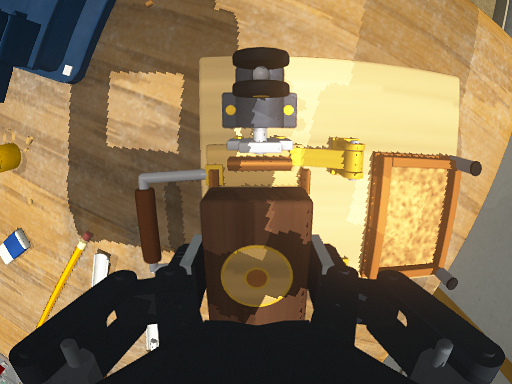

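View pics/s4.png

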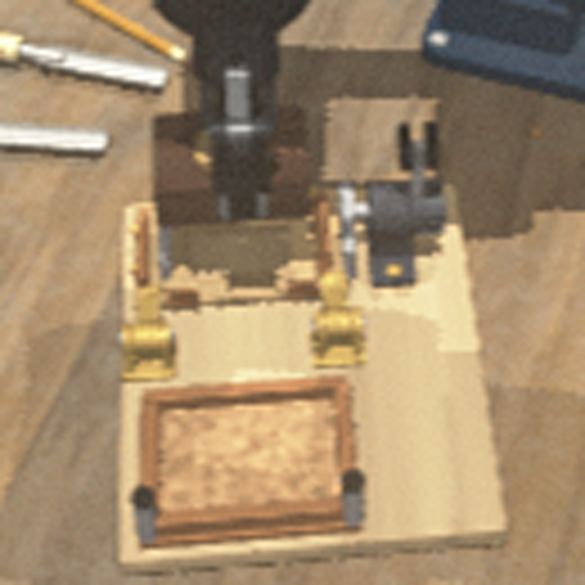

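```bash
cat > jf.py <<'E'
from h import *
from scipy.optimize import least_squares
import sys
def run(n,fr,lr):
    T=np.load(f"pics/{n}T.npy");d=np.load(f"pics/{n}.npy");C=wcloud(T,d);Z=C[...,2]
    F=[];Lf=[];R=[]
    for u in range(*fr):
        v=next(v for v in range(40,115) if Z[v,u]>.009 and Z[v+1,u]>.009);F.append((u,v-.5))
    for v in range(*lr):
        u=next((u for u in range(180,260) if Z[v,u]>.009 and Z[v,u+1]>.009));Lf.append((u-.5,v))
        u=next((u for u in range(490,350,-1) if Z[v,u]>.009 and Z[v,u-1]>.009));R.append((u+.5,v))
    F,Lf,R=[wplane(*np.array(a,float).T,T,.018)[:,:2]*1000 for a in (F,Lf,R)]
    def res(x):
        a=np.radians(x[2]);ex=np.array([np.cos(a),np.sin(a)]);ey=np.array([-ex[1],ex[0]])
        return np.r_[(F-x[:2])@ex+116,(Lf-x[:2])@ey+102,(R-x[:2])@ey-102]
    s=least_squares(res,[568,259,22.8],loss="soft_l1");r=res(s.x);n=len(F);print(s.x.round(2),"rms",np.std(r[:n]),r[n:n+len(Lf)].mean(),r[n+len(Lf):].mean())
    O=s.x/[1000,1000,1];a=np.radians(O[2]);M=np.array([[np.cos(a),np.sin(a)],[-np.sin(a),np.cos(a)]])
    return C,Z,((C[...,:2]-O[:2])@M.T)*1000,O
E
python3 - <<'E'
from jf import *
C,Z,j,O=run("w4",(300,440,2),(80,125,2))
def show(n,k): print(n,k.sum(),"x",np.percentile(j[...,0][k],[2,50,98]).round(1),"y",np.percentile(j[...,1][k],[2,50,98]).round(1),"z",np.percentile(Z[k],[2,50,98]).round(4))
w=np.zeros(Z.shape,bool);w[40:188,120:480]=1
show("knob",w&(Z>.08)&(Z<.12))
show("guide",w&(Z>.053)&(Z<.07)&(j[...,0]<-60))
show("ear",w&(Z>.05)&(Z<.07)&(j[...,0]>-62)&(abs(j[...,1]+60)<35))
show("endwall",w&(Z>.038)&(Z<.0455)&(j[...,1]<-25)&(j[...,1]>-95)&(j[...,0]>-52)&(j[...,0]<-25))
show("bracket",w&(Z>.044)&(Z<.05)&(abs(j[...,1])<20))
b=np.zeros(Z.shape,bool);b[180:245,190:325]=1
show("blank",b&(Z>.0985)&(Z<.105)); show("blankall",b&(Z>.07)&(Z<.105))
show("blanktop row", b&(Z>.0985)&(Z<.105)&(abs(np.mgrid[0:384,0:512][0]-225)<3))
M=np.radians(O[2]);print("tcp",((sense()["eef_pos"][:2]-O[:2])@np.array([[np.cos(M),-np.sin(M)],[np.sin(M),np.cos(M)]]))*1000)
E
```

```text
[572.83 259.1   22.95] rms 0.23373751556005937 0.847720997495491 -0.968912050572191
knob 2196 x [-99.2 -92.2 -81. ] y [-70.5 -59.8 -48.9] z [0.0893 0.105  0.1087]
guide 1912 x [-98.7 -76.4 -62.5] y [-72.2 -60.  -46.7] z [0.0537 0.0618 0.0649]
ear 587 x [-61.9 -56.3 -52.7] y [-71.  -60.  -48.5] z [0.051  0.0599 0.0614]
endwall 720 x [-46.8 -43.9 -39.8] y [-78.8 -59.9 -40.9] z [0.0383 0.0433 0.0451]
bracket 573 x [-57.4 -46.4 -35.7] y [-5.5 -0.6  5.7] z [0.0441 0.0464 0.0483]
blank 5146 x [-36.8 -27.4 -16.7] y [-85.2 -61.6 -37.8] z [0.0993 0.1014 0.1027]
blankall 6521 x [-37.1 -29.5 -15.7] y [-86.  -61.6 -37.1] z [0.0785 0.1012 0.1027]
blanktop row 555 x [-26.9 -25.7 -24.5] y [-85.  -61.6 -38.2] z [0.1002 0.1016 0.1027]
tcp [ -3.98489262 -60.8883669 ]
```

Emit:
{"api": "send_rows", "payload": {"plan": [[[-1,0.002,0,0.02,0],[-1,0.002,0,0.03,0],[-1,0.002,0,0.037,0],[-1,0.002,0,0.042,0],[-1,0.002,0,0.045,0],[-1,0.002,0,0.047,0],[-1,0.002,0,0.047,0]]], "force": 80}}

```text
clock: 7.23
eef_pos: [0.5939, 0.2034, 0.0502]
tcp_rot: [179.4, 0.1, 112.9]
contact_force: [-4.3, -1.7, 9.1]
opening: 0.563
```

```bash
python3 - <<'E'
from h import *
st()
p,d=cams.camera('side');cv2.imwrite('pics/s5.png',cv2.resize(p[220:350,170:300],None,fx=4.5,fy=4.5,interpolation=cv2.INTER_CUBIC))
E
```

```text
t 7.23 p [0.5939 0.2034 0.0502] rot [1.7943e+02 1.0000e-01 1.1291e+02] F [-4.3 -1.7  9.1] op 0.563 q [ 16.  26.  74.  -0.  79. -97.]
```

View pics/s5.png

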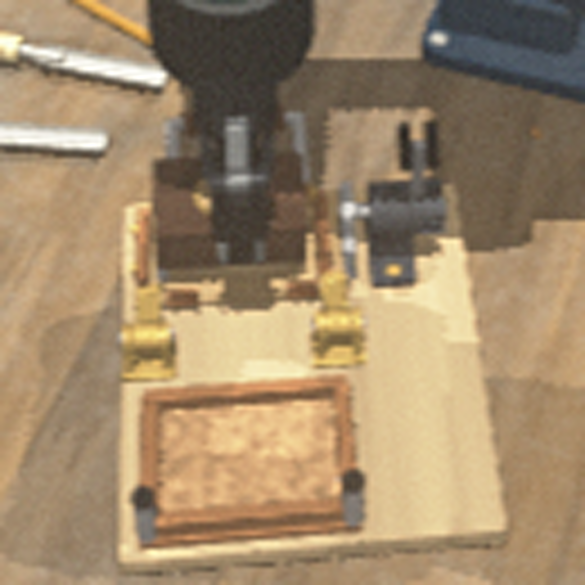

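```bash
sed -i '/^JIG=/d' h.py; echo 'JIG=(.5728,.2591,22.95)' >> h.py; cat > ov.py <<'E'
from h import *
def overlay(p,lines,crop,f,out,n="side"):
    y0,y1,x0,x1=crop;im=cv2.resize(p[y0:y1,x0:x1],None,fx=f,fy=f,interpolation=cv2.INTER_CUBIC)
    for P,col in lines:
        q=((proj(n,P)-[x0,y0]+.5)*f).astype(int);cv2.polylines(im,[q.reshape(-1,1,2)],False,col,1)
    cv2.imwrite(out,im)
def box(x0,x1,y0,y1,z): return np.array([J(a,b,z) for a,b in((x0,y0),(x1,y0),(x1,y1),(x0,y1),(x0,y0))])
E
python3 - <<'E'
from ov import *
p,d=cams.camera('side');cv2.imwrite("pics/s5r.png",p);np.save("pics/s5r.npy",d)
s=sense();c=s["eef_pos"]
L=[(box(-116,60,-102,102,.018),(0,0,255)),(box(-41,41,31.5,88.5,.034),(0,255,0)),(box(-40.5,40.5,-87,-33,.044),(255,0,0)),(box(-37.5,37.5,-85,-35,c[2]+.021),(255,0,255))]
overlay(p,L,(220,350,170,300),5,"pics/s5o.png")
print(proj("side",J(-90,-60,.108)))
E
```

```text
[[262.25846438 248.31057447]]
```

View pics/s5o.png

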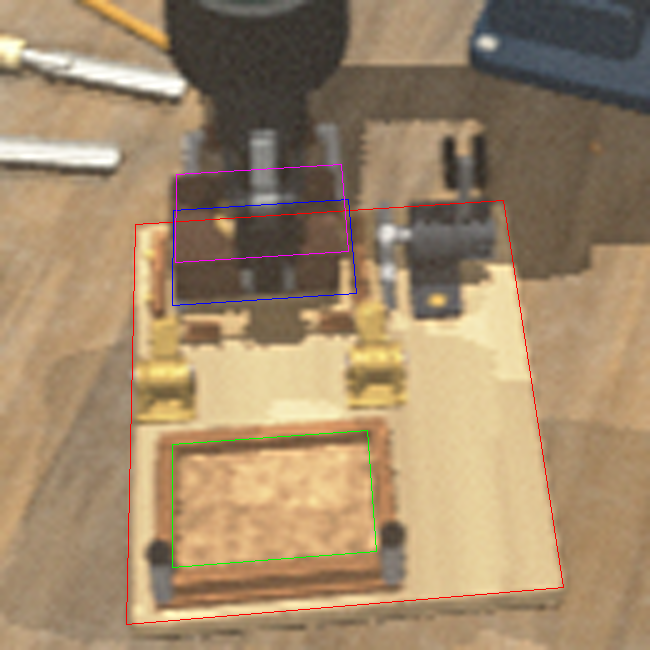

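Emit:
{"api": "send_rows", "payload": {"plan": [[[-1,0,0,-0.006,0],[-1,0,-0.003,-0.006,0],[-1,0,-0.003,-0.004,0],[-1,0,-0.003,0,0],[-1,0,-0.003,0.004,0],[-1,0,-0.003,0.007,0],[-1,0,-0.003,0.007,0]]]}}

```text
clock: 7.92
eef_pos: [0.5912, 0.2022, 0.0442]
tcp_rot: [179.6, 0.1, 112.9]
contact_force: [-3.9, -1.5, 4.6]
opening: 0.561
```

```bash
python3 - <<'E'
from ov import *
st()
p,d=cams.camera('side');cv2.imwrite("pics/s6r.png",p)
cv2.imwrite('pics/s6.png',cv2.resize(p[220:350,170:300],None,fx=4.5,fy=4.5,interpolation=cv2.INTER_CUBIC))
T=cams.camera_params('wrist')['camera_from_world'];p,d=cams.camera('wrist');cv2.imwrite('pics/w6.png',p);np.save('pics/w6.npy',d);np.save('pics/w6T.npy',T)
E
```

```text
t 7.92 p [0.5912 0.2022 0.0442] rot [1.7957e+02 1.0000e-01 1.1290e+02] F [-3.9 -1.5  4.6] op 0.561 q [ 16.  26.  75.  -0.  79. -97.]
```

View pics/s6.png

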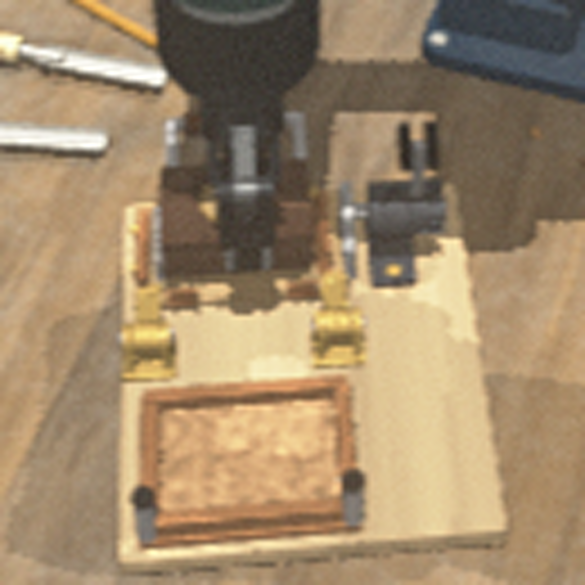

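View pics/w6.png

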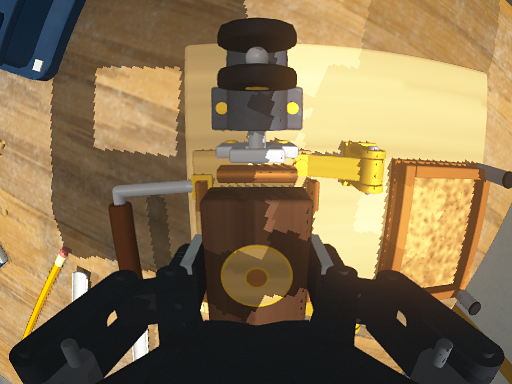

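Emit:
{"api": "send_rows", "payload": {"plan": [[[-1,0,-0.0015,0.003,0],[-1,0,-0.0015,0.006,0],[-1,0,-0.0015,0.009,0],[-1,0,-0.0015,0.012,0],[-1,0,-0.0015,0.015,0],[-1,0,-0.0015,0.015,0]]]}}

```text
clock: 8.52
eef_pos: [0.59, 0.2018, 0.0331]
tcp_rot: [179.6, 0.1, 112.9]
contact_force: [-4.7, -2.2, 5.7]
opening: 0.566
```

```bash
python3 - <<'E'
from ov import *
st()
p,d=cams.camera('side')
cv2.imwrite('pics/s7.png',cv2.resize(p[220:350,170:300],None,fx=4.5,fy=4.5,interpolation=cv2.INTER_CUBIC))
E
```

```text
t 8.52 p [0.59   0.2018 0.0331] rot [1.7962e+02 9.0000e-02 1.1290e+02] F [-4.7 -2.2  5.7] op 0.566 q [ 16.  27.  76.  -0.  77. -97.]
```

View pics/s7.png

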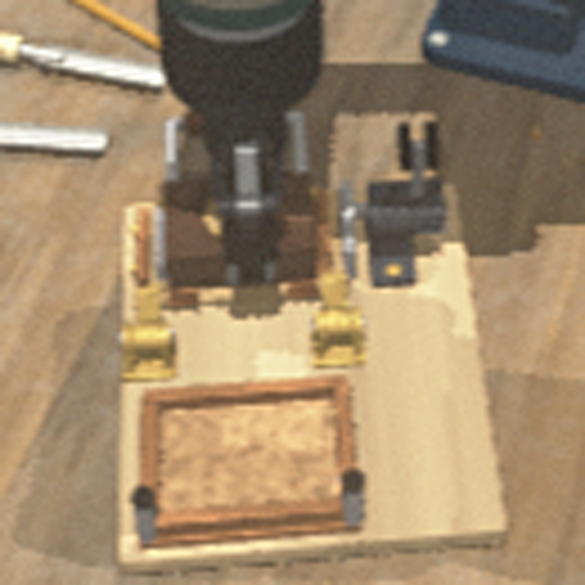

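Emit:
{"api": "send_rows", "payload": {"plan": [[[-1,0,-0.001,0.002,0],[-1,0,-0.001,0.004,0],[-1,0,-0.001,0.005,0],[-1,0,-0.001,0.006,0],[-1,0,-0.001,0.006,0]]]}}

```text
clock: 8.98
eef_pos: [0.5901, 0.2018, 0.033]
tcp_rot: [179.5, 0.1, 112.9]
contact_force: [-14.1, -4.8, 25.7]
opening: 0.564
```

Emit:
{"api": "send_rows", "payload": {"plan": [[[-1,0,0,0,0],[0.5,0,0,0,0],[0.5,0,0,0,0],[0.5,0,0,0,0],[0.5,0,0,-0.03,0],[0.5,0,0,-0.06,0],[0.5,0,0,-0.09,0],[0.5,0,0,-0.12,0],[0.5,0,0,-0.12,0],[0.5,0,0,-0.12,0]]]}}

```text
clock: 9.82
eef_pos: [0.5902, 0.2019, 0.1241]
tcp_rot: [179.3, 0.1, 112.9]
contact_force: [-1.0, -0.4, -0.7]
opening: 0.751
```

```bash
python3 - <<'E'
from ov import *
st()
p,d=cams.camera('side')
cv2.imwrite('pics/s8.png',cv2.resize(p[220:350,170:300],None,fx=4.5,fy=4.5,interpolation=cv2.INTER_CUBIC))
T=cams.camera_params('wrist')['camera_from_world'];p,d=cams.camera('wrist');cv2.imwrite('pics/w8.png',p);np.save('pics/w8.npy',d);np.save('pics/w8T.npy',T)
C=wcloud(T,d);print(np.median(C[230:300:5,225:290:5,2]),[[int(x*10000) for x in C[v,200:320:10,2]] for v in range(180,320,15)])
E
```

```text
t 9.82 p [0.5902 0.2019 0.1241] rot [1.7930e+02 1.1000e-01 1.1291e+02] F [-1.  -0.4 -0.7] op 0.751 q [ 16.  21.  71.  -0.  86. -97.]
0.046164411128232066 [[14, 182, 347, 545, 555, 558, 549, 567, 563, 557, 195, 182], [-4, 178, 259, 567, 556, 560, 557, 568, 554, 541, 180, 179], [5, 173, 259, 571, 569, 564, 554, 562, 554, 540, 182, 172], [3, 155, 265, 554, 566, 572, 570, 563, 564, 272, 185, 177], [282, 271, 360, 565, 558, 567, 559, 569, 558, 339, 169, 191], [0, 0, 268, 560, 558, 566, 555, 552, 559, 299, 326, 362], [4, 2, -2, 1, 0, -1, 2, -8, 0, 0, 0, 5], [1, 0, 1, 1, 1, 3, 4, 5, -8, 2, 3, -8], [9, -4, 0, 5, 0, 0, 12, 0, 0, 0, -5, 5], [8, -10, 11, 1, 1, 11, -11, 16, 2, 0, 0, -1]]
```

View pics/s8.png

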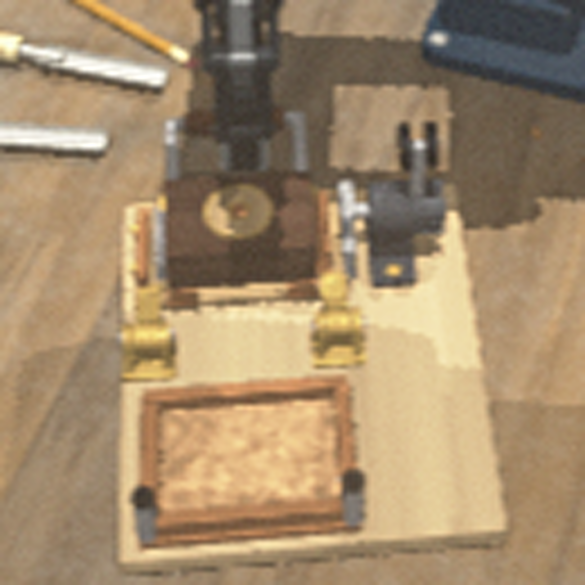

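View pics/w8.png

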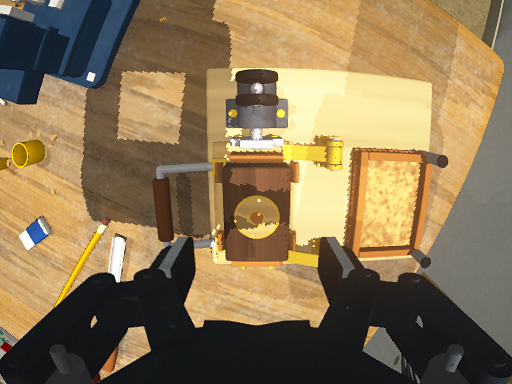

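```bash
python3 - <<'E'
from jf import *
C,Z,j,O=run("w8",(300,420,2),(90,130,2))
k=np.zeros(Z.shape,bool);k[160:265,215:300]=1
b=k&(Z>.050)&(Z<.060)
print("blank",b.sum(),"x",np.percentile(j[...,0][b],[1,50,99]).round(1),"y",np.percentile(j[...,1][b],[1,50,99]).round(1),"z",np.percentile(Z[b],[10,50,90]).round(4))
A=np.c_[j[b],np.ones(b.sum())];print("plane",np.linalg.lstsq(A,Z[b]*1000,rcond=None)[0])
for nm,(x0,x1,y0,y1) in dict(board=(-110,-70,-20,20),cork=(-35,35,40,80),board2=(-20,20,0,15),leaf=(-30,30,-37,-30),ear=(-58,-52,-68,-52)).items():
    q=(j[...,0]>x0)&(j[...,0]<x1)&(j[...,1]>y0)&(j[...,1]<y1)&(Z<.1);print(nm,q.sum(),np.median(Z[q]))
M=np.radians(O[2]);print("tcp",((sense()["eef_pos"][:2]-O[:2])@np.array([[np.cos(M),-np.sin(M)],[np.sin(M),np.cos(M)]]))*1000)
E
```

```text
[572.73 259.04  22.97] rms 0.2623969618285872 0.8462411519059024 -0.8540652584828983
blank 6294 x [-38.4  -5.3  34.7] y [-84.1 -60.  -35.4] z [0.055  0.0559 0.0568]
plane [ 5.23993248e-03 -7.07746343e-04  5.58358096e+01]
board 2175 0.018299756448230287
cork 2855 0.026257913035363928
board2 693 0.01830156845676012
leaf 341 0.05477774771173813
ear 166 0.060256648783426736
tcp [ -7.58954709 -59.27847286]
```

Emit:
{"api": "send_rows", "payload": {"plan": [[[-1,-0.001,0.008,0,0],[-1,-0.001,0.008,0,0],[-1,-0.001,0.008,0.02,0],[-1,-0.001,0.008,0.04,0],[-1,-0.001,0.008,0.05,0],[-1,-0.001,0.008,0.06,0],[-1,-0.001,0.008,0.065,0],[-1,-0.001,0.008,0.065,0]]]}}

```text
clock: 10.58
eef_pos: [0.5947, 0.2031, 0.0716]
tcp_rot: [179.7, 0.1, 112.9]
contact_force: [0.6, 0.1, 0.0]
opening: 0.001
```

```bash
python3 - <<'E'
from ov import *
st()
p,d=cams.camera('side')
cv2.imwrite('pics/s9.png',cv2.resize(p[220:350,170:300],None,fx=4.5,fy=4.5,interpolation=cv2.INTER_CUBIC))
E
```

```text
t 10.58 p [0.5947 0.2031 0.0716] rot [1.7969e+02 6.0000e-02 1.1291e+02] F [0.6 0.1 0. ] op 0.001 q [ 16.  25.  73.  -0.  82. -97.]
```

View pics/s9.png

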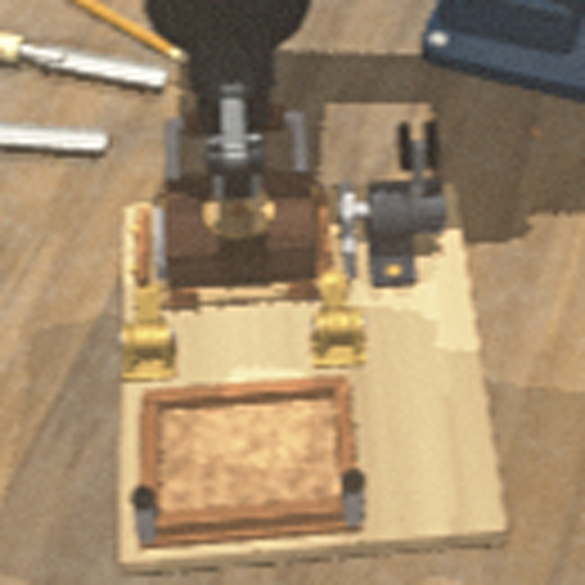

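Emit:
{"api": "send_rows", "payload": {"plan": [[[-1,0,0,0.006,0],[-1,0,0,0.012,0],[-1,0,0,0.016,0],[-1,0,0,0.019,0],[-1,0,0,0.021,0],[-1,0,0,0.022,0],[-1,0,0,0.022,0]]]}}

```text
clock: 11.22
eef_pos: [0.5951, 0.2032, 0.0559]
tcp_rot: [179.6, 0.1, 112.9]
contact_force: [-0.1, -0.0, -0.4]
opening: 0.0
```

Emit:
{"api": "send_rows", "payload": {"plan": [[[-1,0,0,0.001,0],[-1,0,0,0.002,0],[-1,0,0,0.003,0],[-1,0,0,0.004,0],[-1,0,0,0.004,0]]]}}

```text
clock: 11.63
eef_pos: [0.5953, 0.2033, 0.054]
tcp_rot: [179.6, 0.1, 112.9]
contact_force: [-2.9, -1.2, 7.2]
opening: 0.005
```

Emit:
{"api": "send_rows", "payload": {"plan": [[[-1,0,0,0.002,0],[-1,0,0,0.003,0],[-1,0,0,0.004,0],[-1,0,0,0.005,0],[-1,0,0,0.005,0]]]}}

```text
clock: 12.05
eef_pos: [0.5955, 0.2034, 0.0538]
tcp_rot: [179.5, 0.1, 112.9]
contact_force: [-13.4, -3.7, 20.7]
opening: -0.002
```

```bash
python3 - <<'E'
from h import *
print(to(*J(-91,-59.5,.16),22.95))
E
```

```text
[ 0.0008 -0.1202 -0.1416  0.4998]
```

Emit:
{"api": "send_rows", "payload": {"plan": [[[-1,0,0,-0.05,0],[-1,0,0,-0.1,0],[-0.2,0,0,-0.142,0.1],[-0.2,0.001,-0.06,-0.142,0.2],[-0.2,0.001,-0.12,-0.142,0.5],[-0.2,0.001,-0.12,-0.142,0.5],[-0.2,0.001,-0.12,-0.142,0.5],[-0.2,0.001,-0.12,-0.142,0.5],[-0.2,0.001,-0.12,-0.142,0.5],[-0.2,0.001,-0.12,-0.142,0.5],[-0.2,0.001,-0.12,-0.142,0.5],[-0.2,0.001,-0.12,-0.142,0.5],[-0.2,0.001,-0.12,-0.142,0.5],[-0.2,0.001,-0.12,-0.142,0.5],[-0.2,0.001,-0.12,-0.142,0.5],[-0.2,0.001,-0.12,-0.142,0.5],[-0.2,0.001,-0.12,-0.142,0.5]]], "force": 30}}

```text
clock: 13.47
eef_pos: [0.5114, 0.1688, 0.1594]
tcp_rot: [179.9, -0.5, 23.1]
contact_force: [-0.1, 0.7, 0.7]
opening: 0.399
```

```bash
python3 - <<'E'
from ov import *
st()
p,d=cams.camera('side');p0=p
T=cams.camera_params('wrist')['camera_from_world'];p,d=cams.camera('wrist');cv2.imwrite('pics/w9.png',p);np.save('pics/w9.npy',d);np.save('pics/w9T.npy',T)
a=cv2.resize(p0[200:330,180:310],None,fx=4.5,fy=4.5,interpolation=cv2.INTER_CUBIC);cv2.imwrite("pics/s10.png",a)
E
```

```text
t 13.47 p [0.5114 0.1688 0.1594] rot [179.91  -0.46  23.06] F [-0.1  0.7  0.7] op 0.399 q [14.  7. 85. -0. 88. -9.]
```

View pics/w9.png

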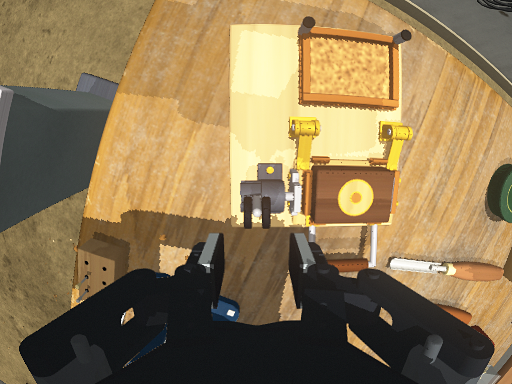

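View pics/s10.png

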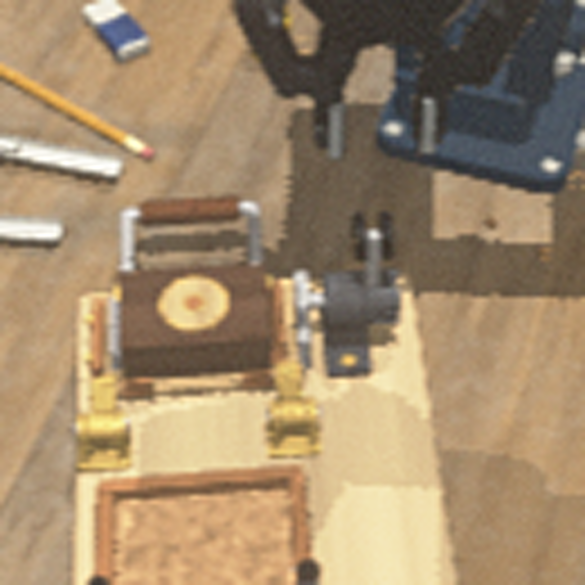

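```bash
python3 - <<'E'
from h import *
T=np.load("pics/w9T.npy");C=wcloud(T,np.load("pics/w9.npy"));Z=C[...,2]
a=np.radians(JIG[2]);M=np.array([[np.cos(a),np.sin(a)],[-np.sin(a),np.cos(a)]]);j=((C[...,:2]-JIG[:2])@M.T)*1000
def show(n,k): print(n,k.sum(),"x",np.percentile(j[...,0][k],[2,50,98]).round(1),"y",np.percentile(j[...,1][k],[2,50,98]).round(1),"z",np.percentile(Z[k],[2,50,98]).round(4))
w=np.zeros(Z.shape,bool);w[20:232,230:420]=1
show("knob",w&(Z>.08)&(Z<.12)&(j[...,0]<-60)); show("blank",w&(Z>.05)&(Z<.06)&(j[...,0]>-45))
show("guide",w&(Z>.055)&(Z<.07)&(j[...,0]<-62)); show("bracket",w&(Z>.044)&(Z<.05)&(abs(j[...,1])<20)&(j[...,0]<0));show("bracket+",w&(Z>.044)&(Z<.05)&(abs(j[...,1])<20)&(j[...,0]>0))
k=w&(Z>.05)&(Z<.06)&(j[...,0]>-45);print(np.linalg.lstsq(np.c_[j[k],np.ones(k.sum())],Z[k]*1000,rcond=None)[0])
for nm,(x0,x1,y0,y1) in dict(board=(-110,-70,-20,20),cork=(-35,35,40,80)).items():
    q=(j[...,0]>x0)&(j[...,0]<x1)&(j[...,1]>y0)&(j[...,1]<y1)&(Z<.1);print(nm,q.sum(),np.median(Z[q]))
show("bail",w&(Z>.02)&(Z<.05)&(j[...,1]<-125)&(Z>.03))
t=M@(sense()["eef_pos"][:2]-JIG[:2])*1000;print("tcp",t, to(*J(-90.5,-59.5,.077),22.95))
E
```

```text
knob 660 x [-99.3 -89.5 -81.2] y [-69.1 -57.1 -48.3] z [0.0845 0.1049 0.1087]
blank 4230 x [-38.3  -3.5  41.3] y [-82.7 -57.4  91.1] z [0.0516 0.0543 0.0557]
guide 887 x [-104.   -79.8  -66.8] y [-69.8 -53.5 -46.8] z [0.0555 0.0617 0.0649]
bracket 319 x [-57.2 -47.  -36.2] y [-5.3  0.2  5.9] z [0.0441 0.0465 0.0482]
bracket+ 240 x [34.  44.4 55.4] y [-5.2  0.3  5.9] z [0.0441 0.0462 0.0482]
[ 2.21964425e-03 -2.41057688e-03  5.40935718e+01]
board 1757 0.018397103810130433
cork 2747 0.02628585302243064Traceback (most recent call last):
  File "<stdin>", line 11, in <module>
  File "<stdin>", line 4, in show
    return _quantile_unchecked(
        a, q, axis, out, overwrite_input, method, keepdims, weights)
    return _ureduce(a,
                    func=_quantile_ureduce_func,
    ...<5 lines>...
                    overwrite_input=overwrite_input,
                    method=method)
    r = func(a, **kwargs)
    result = _quantile(arr,
                       quantiles=q,
    ...<2 lines>...
                       out=out,
                       weights=wgt)
    slices_having_nans = np.isnan(arr[-1, ...])
                                  ~~~^^^^^^^^^
IndexError: index -1 is out of bounds for axis 0 with size 0
```

```bash
sed -i '/^JIG=/d' h.py; echo 'JIG=(.5719,.2587,22.95)' >> h.py;python3 -c "
from h import *
print(to(*J(-90,-59.5,.077),22.95))"
```

```text
[0.001  0.0004 0.11   0.0005]
```

Emit:
{"api": "send_rows", "payload": {"plan": [[[-0.2,0.001,0,0.03,0],[-0.2,0.001,0,0.06,0],[-0.2,0.001,0,0.09,0],[-0.2,0.001,0,0.105,0],[-0.2,0.001,0,0.11,0],[-0.2,0.001,0,0.11,0],[-0.2,0.001,0,0.11,0]]]}}

```text
clock: 14.15
eef_pos: [0.5134, 0.1694, 0.0782]
tcp_rot: [179.9, -0.6, 23.1]
contact_force: [-0.8, 0.0, 0.1]
opening: 0.4
```

Emit:
{"api": "send_rows", "payload": {"plan": [[[-1,0,0,0,0],[-1,0,0,0,0],[-1,0,0,0,0],[-1,0,0,0,0],[-1,0,0,0,0]]], "force": 30}}

```text
clock: 14.57
eef_pos: [0.5131, 0.1691, 0.08]
tcp_rot: [179.9, -0.5, 23.1]
contact_force: [-7.8, -2.4, 6.7]
opening: 0.214
```

```bash
python3 - <<'E'
from ov import *
st()
p,d=cams.camera('side')
a=cv2.resize(p[200:330,180:310],None,fx=4.5,fy=4.5,interpolation=cv2.INTER_CUBIC);cv2.imwrite("pics/s11.png",a)
p,d=cams.camera('wrist');cv2.imwrite("pics/w11.png",p)
E
```

```text
t 14.57 p [0.5131 0.1691 0.08  ] rot [179.87  -0.51  23.07] F [-7.8 -2.4  6.7] op 0.214 q [14. 11. 89. -0. 79. -9.]
```

View pics/s11.png

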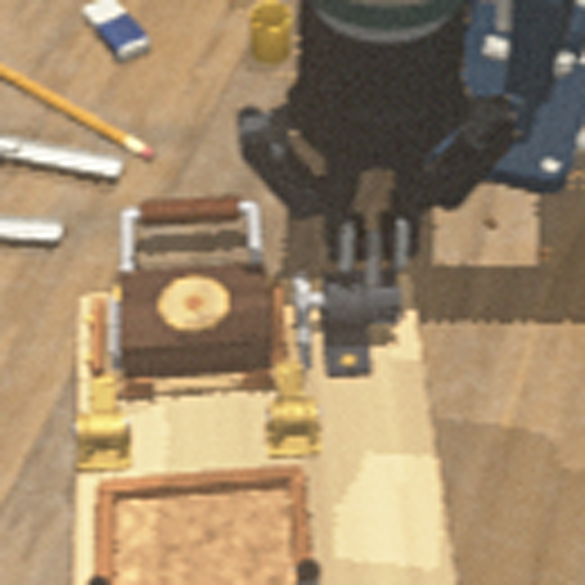

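View pics/w11.png

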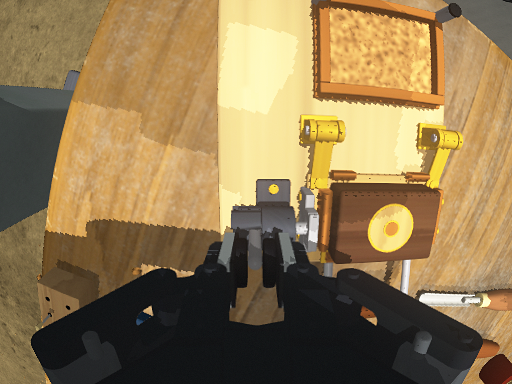

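Emit:
{"api": "send_rows", "payload": {"plan": [[[-1,-0.004,0,0,0],[-1,-0.008,0,0,0],[-1,-0.012,0,0,0],[-1,-0.016,0,0,0],[-1,-0.02,0,0,0],[-1,-0.023,0,0,0],[-1,-0.026,0,0,0],[-1,-0.0275,0,0,0],[-1,-0.0275,0,0,0]]], "force": 40}}

```text
clock: 15.42
eef_pos: [0.4948, 0.1613, 0.0804]
tcp_rot: [179.9, -0.7, 23.1]
contact_force: [4.9, 1.8, -6.5]
opening: 0.215
```

```bash
python3 - <<'E'
from ov import *
st();s=sense();a=np.radians(22.95);e=np.array([np.cos(a),np.sin(a)]);f=np.array([-e[1],e[0]])
d=s["eef_pos"][:2]-np.array([.5131,.1691]);print("dx jig",d@e*1000,"dy",d@f*1000,"F jig",s["contact_force"][:2]@e,s["contact_force"][:2]@f)
E
```

```text
t 15.42 p [0.4948 0.1613 0.0804] rot [179.86  -0.69  23.08] F [ 4.9  1.8 -6.5] op 0.215 q [14.  8. 93. -0. 79. -9.]
dx jig -19.896283816696602 dy -0.00018086973447626418 F jig 5.260184829308818 -0.2318544102084533
```

Emit:
{"api": "send_rows", "payload": {"plan": [[[-1,-0.001,0,0,0],[-1,-0.001,0.0053,0.0002,0],[-1,-0.001,0.0107,0.0009,0],[-1,-0.001,0.0159,0.0021,0],[-1,-0.001,0.021,0.0037,0],[-1,-0.001,0.0259,0.0057,0]]]}}

```text
clock: 15.92
eef_pos: [0.5022, 0.1438, 0.0763]
tcp_rot: [179.9, -0.8, 23.1]
contact_force: [4.0, 5.6, -6.8]
opening: 0.218
```

```bash
cat > k.py <<'E'
from ov import *
st();s=sense();a=np.radians(22.95);e=np.array([np.cos(a),np.sin(a)]);f=np.array([-e[1],e[0]])
d=s["eef_pos"][:2]-np.array([.5131,.1691]);print("dx jig",d@e*1000,"dy",d@f*1000,"dz",(s["eef_pos"][2]-.0803)*1000,"F jig",s["contact_force"][:2]@e,s["contact_force"][:2]@f,s["contact_force"][2])
E
python3 k.py
```

```text
t 15.92 p [0.5022 0.1438 0.0763] rot [179.93  -0.81  23.09] F [ 4.   5.6 -6.8] op 0.218 q [ 12.   8.  93.   0.  78. -11.]
dx jig -19.931564312999235 dy -19.01687274065474 dz -3.9843366771525472 F jig 5.892606002166175 3.6131547121591976 -6.79539111436303
```

Emit:
{"api": "send_rows", "payload": {"plan": [[[-1,-0.0007,0.0053,0.0039,0],[-1,-0.0007,0.0098,0.0068,0],[-1,-0.0007,0.014,0.01,0],[-1,-0.0007,0.018,0.0137,0],[-1,-0.0007,0.0216,0.0176,0],[-1,-0.0007,0.0248,0.0219,0],[-1,-0.0007,0.0277,0.0264,0],[-1,-0.0007,0.0302,0.0311,0]]]}}

```text
clock: 16.58
eef_pos: [0.5121, 0.1237, 0.0543]
tcp_rot: [180.0, -1.1, 23.1]
contact_force: [4.1, 5.1, -2.4]
opening: 0.21
```

```bash
python3 k.py
```

```text
t 16.58 p [0.5121 0.1237 0.0543] rot [179.95  -1.07  23.09] F [ 4.1  5.1 -2.4] op 0.21 q [  9.  10.  93.   0.  75. -14.]
dx jig -18.60731816387743 dy -41.42066829346976 dz -25.962508823047653 F jig 5.735017099491245 3.060787809786001 -2.380887878236243
```

Emit:
{"api": "send_rows", "payload": {"plan": [[[-1,-0.0025,0.0024,0.0057,0],[-1,-0.0025,0.004,0.0108,0],[-1,-0.0025,0.0052,0.016,0],[-1,-0.0025,0.0059,0.0213,0],[-1,-0.0025,0.0061,0.0267,0],[-1,-0.0025,0.0061,0.027,0]]]}}

```text
clock: 17.08
eef_pos: [0.5138, 0.1195, 0.035]
tcp_rot: [179.9, -1.3, 23.1]
contact_force: [4.9, 3.6, -0.2]
opening: 0.215
```

```bash
python3 k.py; python3 - <<'E'
from ov import *
p,d=cams.camera('side')
a=cv2.resize(p[200:330,180:310],None,fx=4.5,fy=4.5,interpolation=cv2.INTER_CUBIC);cv2.imwrite("pics/s12.png",a)
E
```

```text
t 17.08 p [0.5138 0.1195 0.035 ] rot [179.95  -1.3   23.08] F [ 4.9  3.6 -0.2] op 0.215 q [  9.  12.  94.   0.  73. -14.]
dx jig -18.750409924283854 dy -45.96010204722508 dz -45.254587341066895 F jig 5.872767283010828 1.3716690648186707 -0.16361674760209677
```

View pics/s12.png

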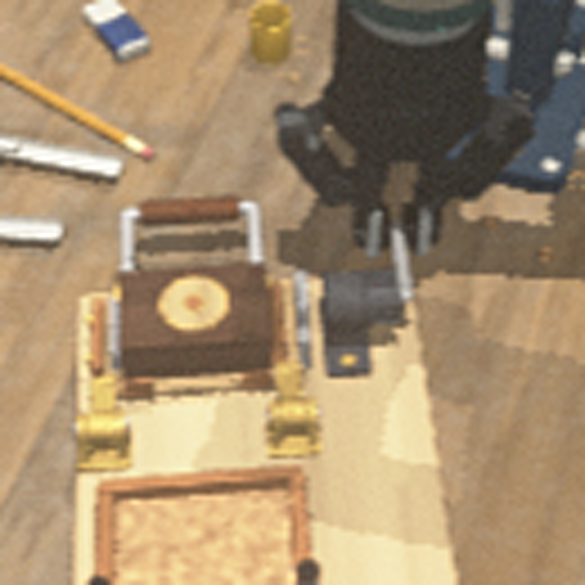

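Emit:
{"api": "send_rows", "payload": {"plan": [[[-1,0.002,0,0.0005,0],[-1,0.004,0,0.0005,0],[-1,0.006,0,0.0005,0],[-1,0.007,0,0.0005,0],[-1,0.0075,0,0.0005,0],[-1,0.0075,0,0.0005,0]]]}}

```text
clock: 17.63
eef_pos: [0.5185, 0.1215, 0.0349]
tcp_rot: [180.0, -1.2, 23.1]
contact_force: [-3.3, -1.1, 0.7]
opening: 0.212
```

```bash
python3 k.py
```

```text
t 17.63 p [0.5185 0.1215 0.0349] rot [179.95  -1.23  23.09] F [-3.3 -1.1  0.7] op 0.212 q [  9.  12.  93.   0.  73. -14.]
dx jig -13.57346717952918 dy -45.93675440887721 dz -45.366664255850594 F jig -3.5017797846773786 0.24333219477963192 0.6645939423625873
```

Emit:
{"api": "send_rows", "payload": {"plan": [[[-0.3,-0.0005,0,0,0],[-0.3,-0.0005,0,0,0],[-0.3,-0.0005,0,0,0],[-0.3,-0.0005,0,0,0],[-0.3,-0.0005,0,-0.02,0],[-0.3,-0.0005,0,-0.06,0],[-0.3,-0.0005,0,-0.11,0],[-0.3,-0.0005,0,-0.16,0],[-0.3,-0.0005,0,-0.16,0]]]}}

```text
clock: 18.38
eef_pos: [0.5192, 0.121, 0.1639]
tcp_rot: [179.8, -2.0, 23.1]
contact_force: [0.5, 0.4, 1.7]
opening: 0.347
```

```bash
python3 - <<'E'
from ov import *
st();print(to(*J(0,-138,.13),22.95-90),to(*J(0,-138,.13),22.95+90))
p,d=cams.camera('side')
a=cv2.resize(p[200:330,180:310],None,fx=4.5,fy=4.5,interpolation=cv2.INTER_CUBIC);cv2.imwrite("pics/s13.png",a)
E
```

```text
t 18.38 p [0.5192 0.121  0.1639] rot [179.76  -2.02  23.1 ] F [0.5 0.4 1.7] op 0.347 q [  9.   4.  86.   0.  87. -14.]
[0.1361 0.0427 0.0452 0.5008] [ 0.1361  0.0427  0.0452 -0.4992]
```

View pics/s13.png

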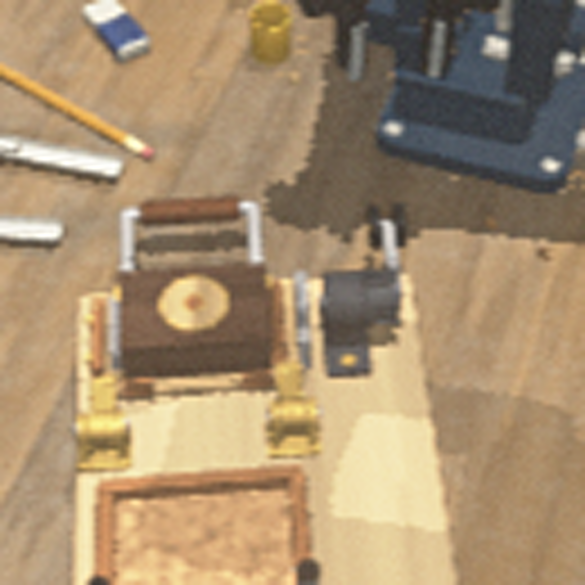

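Emit:
{"api": "send_rows", "payload": {"plan": [[[-0.3,0.136,0.043,0,-0.1],[-0.3,0.136,0.043,0,-0.3],[-0.3,0.136,0.043,0,-0.5],[-0.3,0.136,0.043,0,-0.5],[-0.3,0.136,0.043,0.045,-0.5],[-0.3,0.136,0.043,0.045,-0.5],[-0.3,0.136,0.043,0.045,-0.5],[-0.3,0.136,0.043,0.045,-0.5],[-0.3,0.136,0.043,0.045,-0.5],[-0.3,0.136,0.043,0.045,-0.5],[-0.3,0.136,0.043,0.045,-0.5],[-0.3,0.136,0.043,0.045,-0.5],[-0.3,0.136,0.043,0.045,-0.5],[-0.3,0.136,0.043,0.045,-0.5],[-0.3,0.136,0.043,0.045,-0.5]]]}}

```text
clock: 19.68
eef_pos: [0.6252, 0.1314, 0.1285]
tcp_rot: [178.3, 0.2, 112.9]
contact_force: [0.9, 0.4, -0.0]
opening: 0.349
```

```bash
python3 - <<'E'
from ov import *
st();print(to(*J(0,-138,.019),22.95+90))
T=cams.camera_params('wrist')['camera_from_world'];p,d=cams.camera('wrist');cv2.imwrite('pics/w14.png',p)
C=wcloud(T,d);Z=C[...,2]
a=np.radians(JIG[2]);M=np.array([[np.cos(a),np.sin(a)],[-np.sin(a),np.cos(a)]]);j=((C[...,:2]-JIG[:2])@M.T)*1000
k=(Z>.028)&(Z<.048)&(j[...,1]<-125)&(j[...,1]>-150)&(abs(j[...,0])<22)
print(k.sum(),np.percentile(j[...,1][k],[2,50,98]),np.percentile(Z[k],[50,98]),M@(sense()["eef_pos"][:2]-JIG[:2])*1000)
k=(Z>.03)&(Z<.05)&(j[...,1]<-125)&(j[...,1]>-150);print(np.percentile(j[...,0][k],[2,98]))
k=(Z>.04)&(Z<.07)&(j[...,1]<-95)&(j[...,1]>-120)&(j[...,0]<-85)&(j[...,0]>-125);print("knob",np.percentile(j[...,0][k],[2,98]),np.percentile(j[...,1][k],[2,98]),np.percentile(Z[k],[50,98]))
E
```

```text
t 19.68 p [0.6252 0.1314 0.1285] rot [1.7830e+02 1.6000e-01 1.1295e+02] F [ 0.9  0.4 -0. ] op 0.349 q [   8.   23.   69.    0.   86. -105.]
[ 0.      0.0007  0.146  -0.    ]
886 [-143.7572953  -137.25788599 -130.66371518] [0.04250255 0.04449015] [  -0.45602184 -138.03445369]
[-36.38344888  35.4547518 ]
knob [-111.53215533  -93.00778383] [-116.81169108  -95.6209078 ] [0.0585678  0.06331594]
```

View pics/w14.png

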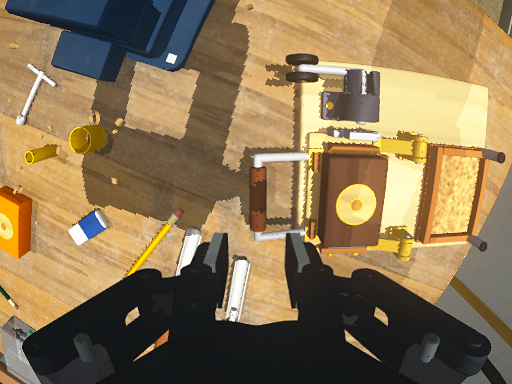

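Emit:
{"api": "send_rows", "payload": {"plan": [[[-0.3,0.001,0,0.04,0],[-0.3,0.001,0,0.08,0],[-0.3,0.001,0,0.11,0],[-0.3,0.001,0,0.13,0],[-0.3,0.001,0,0.142,0],[-0.3,0.001,0,0.146,0],[-0.3,0.001,0,0.146,0],[-0.3,0.001,0,0.146,0]]]}}

```text
clock: 20.4
eef_pos: [0.6289, 0.1332, 0.0206]
tcp_rot: [178.2, 0.2, 112.9]
contact_force: [0.7, -0.1, 0.6]
opening: 0.35
```

Emit:
{"api": "send_rows", "payload": {"plan": [[[-1,0,0,0,0],[-1,0,0,0,0],[-1,0,0,0,0],[-1,0,0,0,0],[-1,0,0,0,0]]], "force": 25}}

```text
clock: 20.82
eef_pos: [0.6296, 0.134, 0.0224]
tcp_rot: [178.0, 0.2, 112.9]
contact_force: [-2.6, 3.3, 7.0]
opening: 0.153
```

```bash
python3 - <<'E'
from ov import *
st();a=np.radians(JIG[2]);M=np.array([[np.cos(a),np.sin(a)],[-np.sin(a),np.cos(a)]]);print(M@(sense()["eef_pos"][:2]-JIG[:2])*1000)
p,d=cams.camera('side')
a=cv2.resize(p[200:330,180:310],None,fx=4.5,fy=4.5,interpolation=cv2.INTER_CUBIC);cv2.imwrite("pics/s14.png",a)
E
```

```text
t 20.82 p [0.6296 0.134  0.0224] rot [178.02   0.18 112.93] F [-2.6  3.3  7. ] op 0.153 q [   9.   29.   73.    0.   75. -104.]
[   4.49985945 -137.3706232 ]
```

View pics/s14.png

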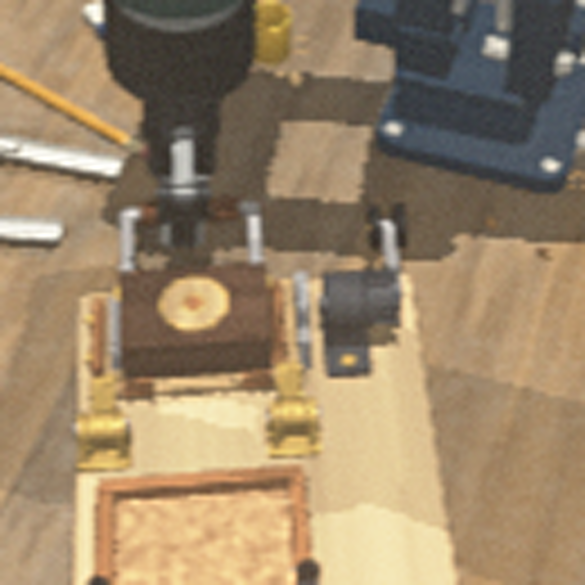

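```bash
cat > arc.py <<'E'
from h import *
from scipy.spatial.transform import Rotation as Ro
import sys
def run(step_to,n,x=None,rext=0):
    s=sense();R=Ro.from_euler("xyz",s["tcp_rot"],degrees=True).as_matrix();p=s["eef_pos"]
    a=np.radians(JIG[2]);M=np.array([[np.cos(a),np.sin(a)],[-np.sin(a),np.cos(a)]]);j=M@(p[:2]-JIG[:2])*1000
    off=-.0136;y=j[1]-.56;z=(p[2]-off)*1000-40.4
    ph=np.degrees(np.arctan2(z,-y))%360;ph=ph-360 if ph>270 else ph
    F=s["contact_force"];fj=M@F[:2];t=np.radians(ph);rad=np.array([-np.cos(t),np.sin(t)]);tan=np.array([np.sin(t),np.cos(t)]);f2=np.array([fj[1],F[2]])
    print("t",round(s["clock"],2),"phi",ph.round(2),"r",np.hypot(y,z).round(2),"jx",j[0].round(1),"rot",s["tcp_rot"].round(1),"F",F.round(1),"rad/tan",(f2@rad).round(1),(f2@tan).round(1),"op",round(s["opening"],3))
    for g in np.linspace(ph,step_to,n+1)[1:]:
        t=np.radians(g);q=J(j[0],.56-138*np.cos(t),(40.4+138*np.sin(t))/1000+off)
        print(round(g,1),np.round(R.T@(q-p)/.75,4))
if __name__=="__main__": run(float(sys.argv[1]),int(sys.argv[2]))
E
python3 arc.py 33 12
```

```text
t 20.87 phi -1.83 r 138.01 jx 4.5 rot [178.    0.2 112.9] F [-1.8  3.7  6. ] rad/tan -4.3 5.9 op 0.153
1.1 [-0.0001  0.0003 -0.0093]
4.0 [ 0.0003  0.0006 -0.0186]
6.9 [ 0.0012  0.001  -0.0279]
9.8 [ 0.0025  0.0013 -0.0371]
12.7 [ 0.0043  0.0016 -0.0463]
15.6 [ 0.0065  0.0019 -0.0553]
18.5 [ 0.0092  0.0022 -0.0642]
21.4 [ 0.0124  0.0025 -0.073 ]
24.3 [ 0.016   0.0028 -0.0816]
27.2 [ 0.02    0.0031 -0.09  ]
30.1 [ 0.0244  0.0034 -0.0982]
33.0 [ 0.0293  0.0037 -0.1061]
```

Emit:
{"api": "send_rows", "payload": {"plan": [[[-1,0,0.0003,-0.005,0],[-1,0,0.0003,-0.0093,0],[-1,0.0003,0.0006,-0.0186,0],[-1,0.0012,0.001,-0.0279,0],[-1,0.0025,0.0013,-0.0371,0],[-1,0.0043,0.0016,-0.0463,0],[-1,0.0065,0.0019,-0.0553,0],[-1,0.0092,0.0022,-0.0642,0],[-1,0.0124,0.0025,-0.073,0],[-1,0.016,0.0028,-0.0816,0],[-1,0.02,0.0031,-0.09,0],[-1,0.0244,0.0034,-0.0982,0],[-1,0.0293,0.0037,-0.1061,0]]]}}

```text
clock: 21.95
eef_pos: [0.6214, 0.1533, 0.1034]
tcp_rot: [178.0, 0.3, 112.9]
contact_force: [2.8, -7.9, 0.6]
opening: 0.148
```

```bash
python3 arc.py 72 13; python3 - <<'E'
from ov import *
p,d=cams.camera('side')
a=cv2.resize(p[200:330,180:310],None,fx=4.5,fy=4.5,interpolation=cv2.INTER_CUBIC);cv2.imwrite("pics/s15.png",a)
E
```

```text
t 21.95 phi 33.22 r 139.8 jx 4.5 rot [178.    0.3 112.9] F [ 2.8 -7.9  0.6] rad/tan 7.3 -4.1 op 0.148
36.2 [ 0.0074  0.0002 -0.0066]
39.2 [ 0.0132  0.0005 -0.0142]
42.2 [ 0.0194  0.0007 -0.0215]
45.2 [ 0.026   0.001  -0.0285]
48.1 [ 0.0329  0.0012 -0.0351]
51.1 [ 0.0402  0.0014 -0.0413]
54.1 [ 0.0478  0.0016 -0.0472]
57.1 [ 0.0557  0.0018 -0.0526]
60.1 [ 0.0638  0.0019 -0.0577]
63.1 [ 0.0722  0.0021 -0.0623]
66.0 [ 0.0808  0.0022 -0.0664]
69.0 [ 0.0897  0.0023 -0.0702]
72.0 [ 0.0987  0.0024 -0.0734]
```

View pics/s15.png

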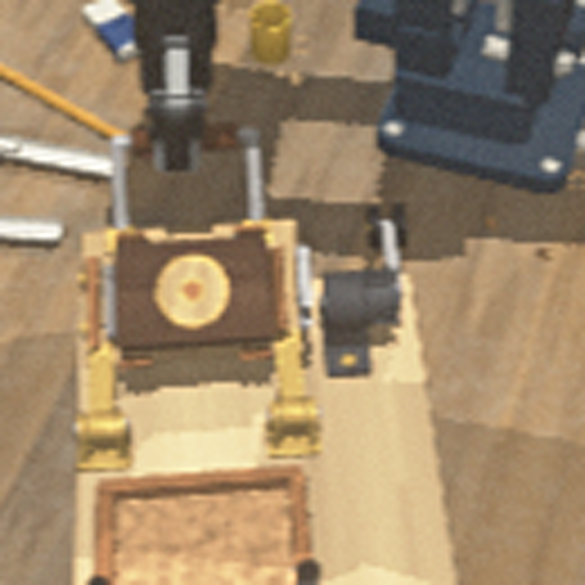

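Leaf is lifting with the blank held. Continuing the arc.

Emit:
{"api": "send_rows", "payload": {"plan": [[[-1,0.0074,0.0002,-0.0066,0],[-1,0.0132,0.0005,-0.0142,0],[-1,0.0194,0.0007,-0.0215,0],[-1,0.026,0.001,-0.0285,0],[-1,0.0329,0.0012,-0.0351,0],[-1,0.0402,0.0014,-0.0413,0],[-1,0.0478,0.0016,-0.0472,0],[-1,0.0557,0.0018,-0.0526,0],[-1,0.0638,0.0019,-0.0577,0],[-1,0.0722,0.0021,-0.0623,0],[-1,0.0808,0.0022,-0.0664,0],[-1,0.0897,0.0023,-0.0702,0],[-1,0.0987,0.0024,-0.0734,0]]]}}

```text
clock: 23.08
eef_pos: [0.5928, 0.2219, 0.1625]
tcp_rot: [177.8, 0.4, 112.8]
contact_force: [-0.7, -4.5, 3.3]
opening: 0.151
```

```bash
python3 arc.py 110 13
```

```text
t 23.08 phi 72.56 r 142.27 jx 4.9 rot [177.8   0.4 112.8] F [-0.7 -4.5  3.3] rad/tan 4.3 -2.7 op 0.151
75.4 [ 0.0106 -0.0001  0.0028]
78.3 [ 0.0196 -0.0001  0.0006]
81.2 [ 0.0287 -0.     -0.0011]
84.1 [ 0.0379  0.     -0.0023]
87.0 [ 0.0471  0.     -0.0031]
89.8 [ 0.0563  0.     -0.0034]
92.7 [ 0.0656 -0.     -0.0033]
95.6 [ 0.0748 -0.     -0.0027]
98.5 [ 0.084  -0.0001 -0.0016]
101.4 [ 0.0931 -0.0002 -0.0001]
104.2 [ 0.1021 -0.0003  0.0019]
107.1 [ 0.111  -0.0004  0.0043]
110.0 [ 0.1198 -0.0005  0.0072]
```

Emit:
{"api": "send_rows", "payload": {"plan": [[[-1,0.0106,0,0,0],[-1,0.0196,0,0,0],[-1,0.0287,0,-0.001,0],[-1,0.0379,0,-0.002,0],[-1,0.0471,0,-0.003,0],[-1,0.0563,0,-0.003,0],[-1,0.0656,0,-0.003,0],[-1,0.0748,0,-0.0027,0],[-1,0.084,0,-0.0016,0],[-1,0.0931,0,0,0],[-1,0.1021,0,0.002,0],[-1,0.111,0,0.0043,0],[-1,0.12,0,0.0072,0]]]}}

```text
clock: 24.17
eef_pos: [0.5575, 0.3056, 0.1569]
tcp_rot: [177.8, 0.4, 112.9]
contact_force: [-3.9, -2.8, 1.7]
opening: 0.15
```

```bash
python3 arc.py 140 13; python3 - <<'E'
from ov import *
p,d=cams.camera('side')
a=cv2.resize(p[180:340,160:320],None,fx=3.7,fy=3.7,interpolation=cv2.INTER_CUBIC);cv2.imwrite("pics/s16.png",a)
E
```

```text
t 24.17 phi 110.35 r 138.76 jx 5.1 rot [177.8   0.4 112.9] F [-3.9 -2.8  1.7] rad/tan 1.3 -1.6 op 0.15
112.6 [ 0.0065 -0.0001  0.0036]
114.9 [ 0.0132 -0.0003  0.0065]
117.2 [ 0.0198 -0.0004  0.0096]
119.5 [ 0.0263 -0.0005  0.0131]
121.8 [ 0.0326 -0.0007  0.0168]
124.0 [ 0.0388 -0.0009  0.0207]
126.3 [ 0.0448 -0.001   0.0249]
128.6 [ 0.0507 -0.0012  0.0293]
130.9 [ 0.0563 -0.0014  0.0339]
133.2 [ 0.0618 -0.0016  0.0388]
135.4 [ 0.0671 -0.0018  0.0439]
137.7 [ 0.0722 -0.002   0.0491]
140.0 [ 0.077  -0.0022  0.0546]
```

View pics/s16.png

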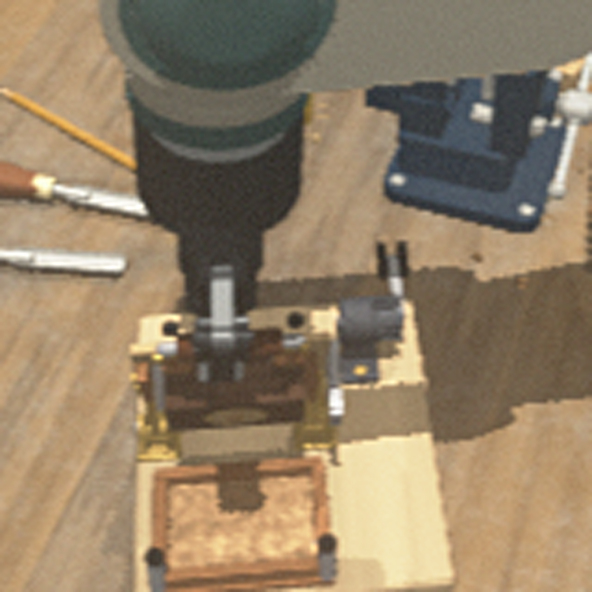

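Emit:
{"api": "send_rows", "payload": {"plan": [[[-1,0.0065,0,0.0036,0],[-1,0.0132,0,0.0065,0],[-1,0.0198,0,0.0096,0],[-1,0.0263,-0.0005,0.0131,0],[-1,0.0326,-0.0007,0.0168,0],[-1,0.0388,-0.001,0.0207,0],[-1,0.0448,-0.001,0.0249,0],[-1,0.0507,-0.0012,0.0293,0],[-1,0.0563,-0.0014,0.0339,0],[-1,0.0618,-0.0016,0.0388,0],[-1,0.0671,-0.0018,0.0439,0],[-1,0.0722,-0.002,0.0491,0],[-1,0.077,-0.0022,0.0546,0]]]}}

```text
clock: 25.3
eef_pos: [0.5344, 0.3602, 0.1145]
tcp_rot: [177.8, 0.3, 112.9]
contact_force: [-0.8, -1.0, 1.2]
opening: 0.153
```

```bash
python3 arc.py 168 14; python3 - <<'E'
from ov import *
p,d=cams.camera('side')
a=cv2.resize(p[180:340,160:320],None,fx=3.7,fy=3.7,interpolation=cv2.INTER_CUBIC);cv2.imwrite("pics/s17.png",a)
E
```

```text
t 25.3 phi 140.79 r 138.76 jx 5.0 rot [177.8   0.3 112.9] F [-0.8 -1.   1.2] rad/tan 0.3 -1.3 op 0.153
142.7 [ 0.0031 -0.0002  0.0055]
144.7 [ 0.0068 -0.0004  0.0105]
146.6 [ 0.0104 -0.0006  0.0156]
148.6 [ 0.0138 -0.0008  0.0209]
150.5 [ 0.017  -0.001   0.0262]
152.5 [ 0.02   -0.0012  0.0317]
154.4 [ 0.0228 -0.0014  0.0373]
156.3 [ 0.0254 -0.0017  0.0429]
158.3 [ 0.0279 -0.0019  0.0487]
160.2 [ 0.0301 -0.0021  0.0545]
162.2 [ 0.0322 -0.0023  0.0604]
164.1 [ 0.034  -0.0026  0.0663]
166.1 [ 0.0357 -0.0028  0.0723]
168.0 [ 0.0371 -0.003   0.0784]
```

View pics/s17.png

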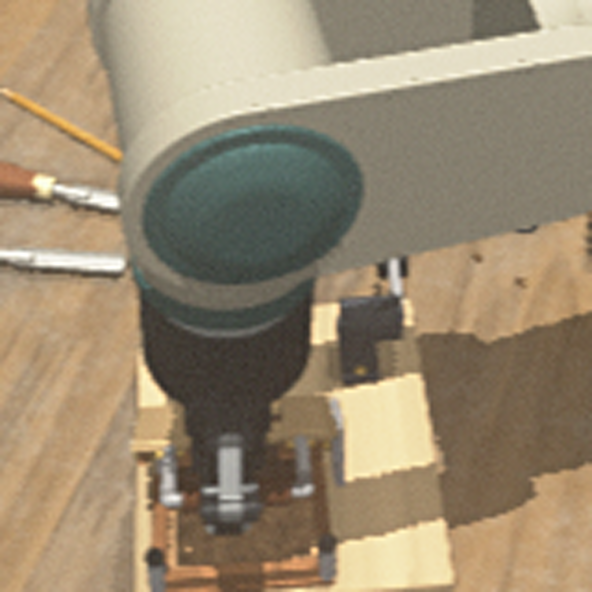

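Emit:
{"api": "send_rows", "payload": {"plan": [[[-1,0.0031,0,0.0055,0],[-1,0.0068,0,0.0105,0],[-1,0.0104,-0.0006,0.0156,0],[-1,0.0138,-0.0008,0.0209,0],[-1,0.017,-0.001,0.0262,0],[-1,0.02,-0.0012,0.0317,0],[-1,0.0228,-0.0014,0.0373,0],[-1,0.0254,-0.0017,0.0429,0],[-1,0.0279,-0.0019,0.0487,0],[-1,0.0301,-0.0021,0.0545,0],[-1,0.0322,-0.0023,0.0604,0],[-1,0.034,-0.0026,0.0663,0],[-1,0.0357,-0.0028,0.0723,0],[-1,0.0371,-0.003,0.0784,0]]]}}

```text
clock: 26.52
eef_pos: [0.5234, 0.386, 0.054]
tcp_rot: [177.8, 0.3, 112.9]
contact_force: [1.3, -1.7, -1.2]
opening: 0.147
```

```bash
python3 arc.py 179 14; python3 - <<'E'
from ov import *
p,d=cams.camera('side')
a=cv2.resize(p[180:360,150:330],None,fx=3.3,fy=3.3,interpolation=cv2.INTER_CUBIC);cv2.imwrite("pics/s18.png",a)
E
```

```text
t 26.52 phi 168.64 r 138.3 jx 4.9 rot [177.8   0.3 112.9] F [ 1.3 -1.7 -1.2] rad/tan -2.3 0.8 op 0.147
169.4 [ 0.0001 -0.0001  0.0024]
170.1 [ 0.0005 -0.0002  0.0047]
170.9 [ 0.0009 -0.0003  0.0071]
171.6 [ 0.0013 -0.0004  0.0094]
172.3 [ 0.0016 -0.0004  0.0118]
173.1 [ 0.002  -0.0005  0.0141]
173.8 [ 0.0022 -0.0006  0.0165]
174.6 [ 0.0025 -0.0007  0.0189]
175.3 [ 0.0027 -0.0008  0.0212]
176.0 [ 0.0029 -0.0009  0.0236]
176.8 [ 0.0031 -0.001   0.026 ]
177.5 [ 0.0032 -0.0011  0.0283]
178.3 [ 0.0033 -0.0012  0.0307]
179.0 [ 0.0034 -0.0013  0.0331]
```

View pics/s18.png

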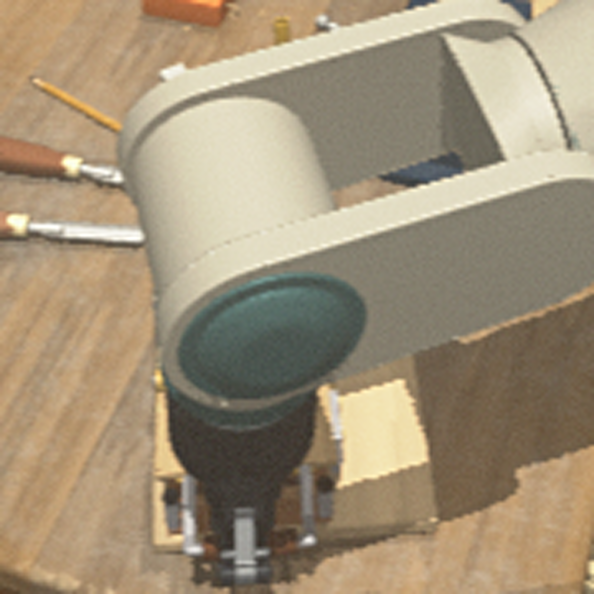

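Emit:
{"api": "send_rows", "payload": {"plan": [[[-1,0,0,0.0024,0],[-1,0.0005,-0.0002,0.0047,0],[-1,0.0009,-0.0003,0.0071,0],[-1,0.0013,-0.0004,0.0094,0],[-1,0.0016,-0.0004,0.0118,0],[-1,0.002,-0.0005,0.0141,0],[-1,0.0022,-0.0006,0.0165,0],[-1,0.0025,-0.0007,0.0189,0],[-1,0.0027,-0.0008,0.0212,0],[-1,0.0029,-0.001,0.0236,0]]]}}

```text
clock: 27.4
eef_pos: [0.5225, 0.3881, 0.0353]
tcp_rot: [177.8, 0.3, 112.9]
contact_force: [2.4, 0.9, 1.3]
opening: 0.152
```

```bash
python3 arc.py 180 10
```

```text
t 27.4 phi 176.47 r 138.11 jx 4.9 rot [177.8   0.3 112.9] F [2.4 0.9 1.3] rad/tan -0.1 -1.3 op 0.152
176.8 [-0.0001 -0.      0.0011]
177.2 [-0.     -0.0001  0.0023]
177.5 [ 0.     -0.0001  0.0034]
177.9 [ 0.0001 -0.0002  0.0045]
178.2 [ 0.0001 -0.0002  0.0057]
178.6 [ 0.0002 -0.0003  0.0068]
178.9 [ 0.0002 -0.0003  0.0079]
179.3 [ 0.0002 -0.0003  0.0091]
179.6 [ 0.0003 -0.0004  0.0102]
180.0 [ 0.0003 -0.0004  0.0113]
```

Emit:
{"api": "send_rows", "payload": {"plan": [[[-1,0,0,0.0011,0],[-1,0,0,0.0023,0],[-1,0,0,0.0034,0],[-1,0,0,0.0045,0],[-1,0,0,0.0057,0],[-1,0,0,0.0068,0],[-1,0,0,0.0075,0]]]}}

```text
clock: 27.98
eef_pos: [0.5225, 0.3883, 0.0303]
tcp_rot: [177.8, 0.3, 113.0]
contact_force: [-4.5, 0.1, 6.5]
opening: 0.146
```

Emit:
{"api": "send_rows", "payload": {"plan": [[[-1,0,0,0.0012,0],[-1,0,0,0.002,0],[-1,0,0,0.002,0]]]}}

```text
clock: 28.23
eef_pos: [0.5225, 0.3883, 0.0303]
tcp_rot: [177.8, 0.3, 113.0]
contact_force: [-5.2, -1.7, 8.6]
opening: 0.15
```

Emit:
{"api": "send_rows", "payload": {"plan": [[[-0.35,0,0,0,0],[-0.35,0,0,0,0],[-0.35,0,0,0,0],[-0.35,0,0,0,0],[-0.35,0,0,-0.01,0],[-0.35,0,0,-0.03,0],[-0.35,0,0,-0.06,0],[-0.35,0,0,-0.1,0],[-0.35,0,0,-0.16,0],[-0.35,0,0,-0.22,0],[-0.35,0,0,-0.22,0],[-0.35,0,0,-0.22,0]]]}}

```text
clock: 29.23
eef_pos: [0.5178, 0.3877, 0.2012]
tcp_rot: [177.3, 0.2, 113.0]
contact_force: [-1.6, 0.4, -0.1]
opening: 0.322
```

```bash
python3 - <<'E'
from ov import *
st();print(to(.40,.15,.30))
T=cams.camera_params('wrist')['camera_from_world'];p,d=cams.camera('wrist');cv2.imwrite('pics/w20.png',p);np.save('pics/w20.npy',d);np.save('pics/w20T.npy',T)
E
```

```text
t 29.23 p [0.5178 0.3877 0.2012] rot [177.29   0.21 112.96] F [-1.6  0.4 -0.1] op 0.322 q [ 34.  21.  63.  -1.  93. -79.]
[-0.2305 -0.2682 -0.1317  0.    ]
```

View pics/w20.png

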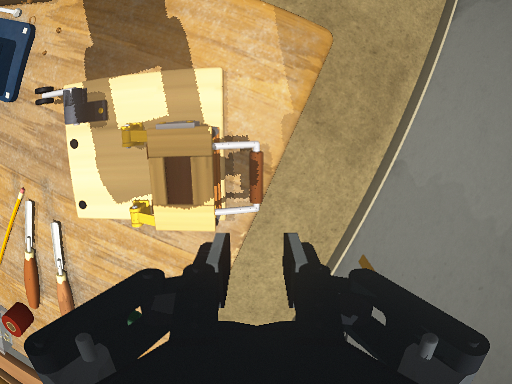

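```bash
python3 - <<'E'
from h import *
T=np.load("pics/w20T.npy");C=wcloud(T,np.load("pics/w20.npy"));Z=C[...,2]
print("window",[[int(x*10000) for x in Z[v,168:192:4]] for v in (165,180,195)],"leaf",[[int(x*10000) for x in Z[v,150:214:6]] for v in (140,150,208)])
a=np.radians(JIG[2]);M=np.array([[np.cos(a),np.sin(a)],[-np.sin(a),np.cos(a)]]);j=((C[...,:2]-JIG[:2])@M.T)*1000
k=np.zeros(Z.shape,bool);k[130:222,145:217]=1;k&=(Z>.045)&(Z<.075);print(np.linalg.lstsq(np.c_[j[k],np.ones(k.sum())],Z[k]*1000,rcond=None)[0])
k=np.zeros(Z.shape,bool);k[150:210,246:266]=1;k&=(Z>.03);print("bail",np.median(j[k],axis=0),np.percentile(Z[k],[50,95]))
k=(Z>.04)&(Z<.07)&(j[...,1]<-90)&(j[...,1]>-120)&(j[...,0]<-85)&(j[...,0]>-130);print("knob",np.percentile(j[...,0][k],[2,98]),np.percentile(j[...,1][k],[2,98]),np.percentile(Z[k],[50,98]))
E
```

```text
window [[543, 558, 553, 555, 541, 545], [551, 539, 552, 559, 558, 534], [549, 552, 546, 548, 559, 554]] leaf [[617, 615, 614, 619, 617, 605, 604, 605, 611, 614, 620], [617, 600, 607, 601, 619, 603, 617, 617, 614, 616, 612], [182, 621, 3408, 603, 594, 611, 607, 609, 610, 610, 600]]
[-1.43710439e-02  2.21829154e-02  5.80375887e+01]
bail [  0.70924073 138.68283354] [0.0502753  0.05225673]
knob [-111.57076916  -93.25947043] [-112.46002939  -91.19248394] [0.05643329 0.06341904]
```

Emit:
{"api": "send_rows", "payload": {"plan": [[[-0.35,0,0,-0.12,0],[-0.35,0,0,-0.12,0],[-0.35,-0.23,-0.268,-0.132,0],[-0.35,-0.23,-0.268,-0.132,0],[-0.35,-0.23,-0.268,-0.132,0],[-0.35,-0.23,-0.268,-0.132,0],[-0.35,-0.23,-0.268,-0.132,0],[-0.35,-0.23,-0.268,-0.132,0],[-0.35,-0.23,-0.268,-0.132,0],[-0.35,-0.23,-0.268,-0.132,0],[-0.35,-0.23,-0.268,-0.132,0]]]}}

```text
clock: 30.2
eef_pos: [0.395, 0.1482, 0.2878]
tcp_rot: [177.7, 0.2, 112.9]
contact_force: [-0.5, 0.2, 0.4]
opening: 0.329
```

```bash
python3 - <<'E'
from ov import *
st()
p,d=cams.camera('side')
a=cv2.resize(p[180:360,150:330],None,fx=3.3,fy=3.3,interpolation=cv2.INTER_CUBIC);cv2.imwrite("pics/s21.png",a)
p,d=cams.camera('top');cv2.imwrite("pics/t21.png",p)
E
```

```text
t 30.2 p [0.395  0.1482 0.2878] rot [177.67   0.25 112.87] F [-0.5  0.2  0.4] op 0.329 q [ 16. -16.  92.   0. 102. -97.]
```

View pics/s21.png

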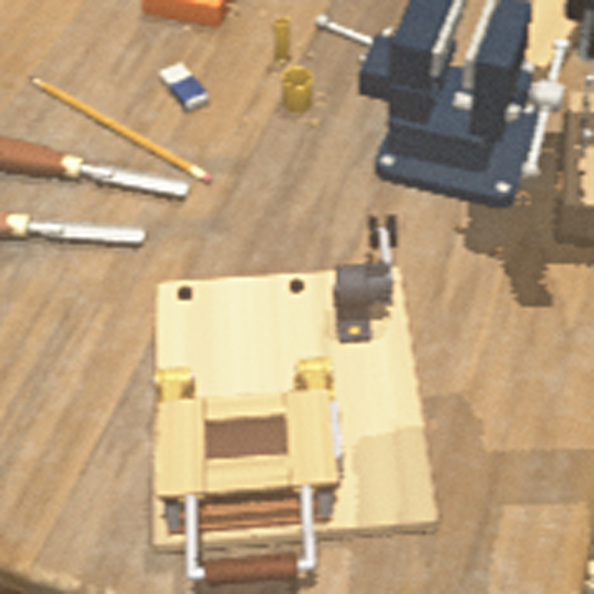

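View pics/t21.png

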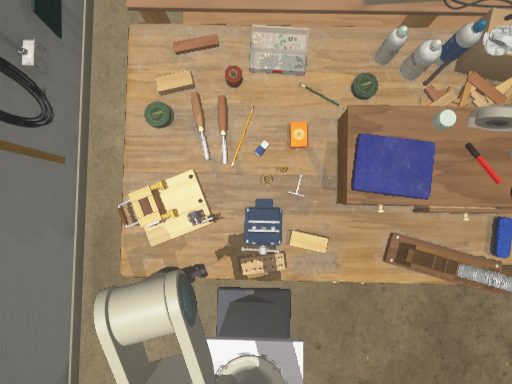

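```bash
python3 -c "
from station import ticket
print(ticket.hand_in())"
```

```text
the job is handed in; nothing more can be done
None
```

I finished the job and handed it in at about 30 s of the 72 s allowed; no verdict was reported.

**What I did**
- **Blank:** I put the dark inlaid blank in the pocket, inlay up. The first press met the far clip, so I shifted it 2 mm and pushed again. After letting go it measured about 1.6 mm high, so I pressed it from above with shut fingers until it stopped firmly at 54 mm with about 20 N.
- **Bolt:** I pulled it about 20 mm, turned the handle about 89° away from the hinge, and let it down into the groove. It rests at 13.6 mm, against 13.5 mm expected.
- **Leaf:** I swung it over by the bail with the grip following the arc. It eased onto its stops with about 6 to 9 N, and then I let go and moved the arm away.

**Last checks**
- **Leaf:** it is turned over on its stops, with the bail about 44 mm up.
- **Blank:** its back shows through the window at about 55 mm, against 54 mm expected.
- **Bolt:** the handle is still level and parked out.
- **Bystanders:** in the top and side pictures the other things look unmoved.

**What disagreed**
- **Jig position:** the wrist and side cameras differed by 2 to 3 mm in where they put it.
- **Bail:** it slid about 4 mm in the pads during the swing, with no visible effect.
- **Tool:** it had drifted about 2 to 3° off vertical by the end.

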